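# Load the furnace tray with ceramic balls

## Robot

A 7-joint arm with a two-finger parallel gripper is mounted at the origin on the work surface. World frame = base frame: x ahead of the robot, y to its left, z up, the work surface at z = 0. Lengths are in m, angles in rad, forces in N, time in s.
With the tool pointing down it reaches from about 0.425 to 0.825 m from the base axis. Payload 3.6 kg.
Tool frame: the origin (TCP) lies between the finger pads; the fingertips stand 22 mm ahead of it and the grasp point (between the pads) lies 3 mm ahead of it; z points along the fingers, x is the direction in which the jaws open and shut, and the axes are right-handed (so a half turn about z gives the same grasp; the last joint's range is limited). The gripper opens to 85 mm and grips with 20 to 120 N. Pads are 22 mm wide; open, the fingers measure 114 mm over their backs; the gripper's body (76 mm by 85 mm) begins 54 mm behind the grasp point. The pads swing forward as they close: fully open they stand 13 mm farther back than shut.
Start: joints at [-1.242, 0.615, -0.013, 1.423, 0.008, 1.103, -0.04], TCP at [0.226, 0.609, 0.253] pointing down, gripper open.
Joint ranges: [-3.12, 3.12], [-0.3, 2.06], [-1.34, 1.32], [0.26, 2.42], [-1.36, 4.5], [0.01, 1.98], [-2.84, 2.84]. Speed limits (rad/s): [2.79, 2.79, 3.14, 3.14, 3.14, 3.14, 3.14].

## Interface

Orientations are given as a unit quaternion [x, y, z, w].
In Python, from bench import manip gives the robot as it stands.
- The arm moves only by the shell command python3 -m pendant 'ROWS' [OPENING]. ROWS is JSON, one flat list of numbers, 6 for each row, row after row: the shift along the tool's x, y, z in m, then the turn, a rotation vector about the tool's x, y, z in degrees. In form: [dx, dy, dz, wx, wy, wz, dx, dy, dz, wx, wy, wz, ...]. A call has 1 to 20 rows; each row shifts and turns the pose as measured when the row begins, along the tool's axes as they then stand; what a row does not reach is not made up. A row lasts 1/8 s, in which the tool goes at most 62.5 mm and 10.7 degrees, less where a joint would pass 70% of its speed; a pose out of reach is approached as far as the arm can. A call is refused whole if a number of a shift passes 0.0625 or a number of a turn 10.7, either way. A call with a gripper value outside its range is refused whole. OPENING is the finger opening in m, from 0 to 0.0854, set as the call begins (- or left out, the last holds). The fingers move at their own pace and stop on an object; the grip force is fixed at half the most. Time passes only in rows, so rows that do not move let the fingers close. It gives the time, the measured TCP pose, the force and the opening at its end, in the units of the state.
- manip.state(): the state, without advancing time (a new reading comes with each control period).
- manip.snapshot(name): name is "side" or "top"; returns a dict with "img" (384x512x3 uint8, red, green, blue), "intrinsics" (3x3 intrinsics, pixels), "k1" (the pictures are not rectified: a ray, as slopes to the right and down, at radius r is drawn at 1 + k1 r^2 times it, then the intrinsics apply), "eye" and "rotation" of the camera in the world. Camera axes: x right, y up, looking along -z (the intrinsics and any distortion apply to the point x, -y, -z); pixel columns grow to the right and rows downward; lengths in m; the calibration is good to about 2 mm. A picture is of the moment at which its call begins. There is no depth.
- manip.sign_off(): hands the job in, once; it reports no verdict.
The state is a dict: "time_s": time; "joints": joint angles; "dq": joint speeds; "joint_torque": joint torques, N m; "position": TCP position; "orientation": TCP orientation; "wrist_force": force on the tool from outside, world axes, zero at the start; "ft_torque": the same for the moment, N m; "width": finger opening in m.
Only numpy, scipy, OpenCV 4.12 (cv2) and the standard library are available. Lean on these libraries where they do the work, as an engineer would, in place of code of your own. Each camera call takes 0.05 s, during which the arm holds its last target.

## Task

Load the furnace for the next run: from the sample block take the three ceramic balls, not the cylinders, and set one in each of the three wells of the pulled-out sample tray; lower them in under the edge of the furnace head without bumping the head, and do not let them fall in from a height. Then push the tray fully home with the balls in it, and leave the cylinders and everything else where they are.

Things in the scene. Friction and masses are not known exactly. Their poses are not given: they have to be found in the camera images.
- ball0_center (a point): centre of a hard cream ceramic ball, 24 mm across, 20 g (three alike). At the start it sits in a shallow cup of the sample block, its centre 8 mm above the block's top face.
- ball1_center (a point): centre of a hard cream ceramic ball, 24 mm across, 20 g (three alike). At the start it sits in a shallow cup of the sample block, its centre 8 mm above the block's top face.
- ball2_center (a point): centre of a hard cream ceramic ball, 24 mm across, 20 g (three alike). At the start it sits in a shallow cup of the sample block, its centre 8 mm above the block's top face.
- cyl0_center (a point): centre of a cylinder of the same cream ceramic, 20 mm across and 20 mm tall, upright in a cup of the sample block, its centre 6 mm above the block's top face. Not wanted: stays where it is.
- cyl1_center (a point): centre of a cylinder of the same cream ceramic, 20 mm across and 20 mm tall, upright in a cup of the sample block, its centre 6 mm above the block's top face. Not wanted: stays where it is.
- block: aluminium sample block, fixed, 130 x 190 x 30 mm (its x, y, z), origin at the centre of its underside. In its top face six round cups, 23 mm across and 4 mm deep, at x = -30 and +30 mm, y = -60, 0 and +60 mm; the balls and cylinders stand in five of them in any order, one is empty.
- analyser: benchtop furnace analyser, fixed: light grey plinth 290 x 400 mm and 50 mm high carrying the sample tray on its deck, a column 420 mm high at its -y side, a housing 124 mm high along its back. Origin on the table, 125 mm behind the plinth's front face, midway across. Its x axis points from front (robot's side) to back: the tray goes in along +x. Yaw varies.
- furnace_edge (a point): middle of the lower front edge of the furnace head (red box on a white carrier, held out from the column), 190 mm above the table. The head is 190 mm wide (analyser's y), reaches 150 mm back (+x) and 140 mm up. The wells lie 8 to 24 mm in front of this edge: an upright gripper would strike the head; lean the tool 30 to 45 degrees, wrist towards the analyser's front.
- well0 (a point): centre of the mouth of the tray's right-hand well (seen from the analyser's front), level with the tray's flat top face, 68 mm above the table; round, 29 mm across, 9 mm deep, flat floor. The wells are 60 mm apart along the analyser's y. A ball lying in a well has its centre 3 mm above this point. The point moves with the tray; its axes are the analyser's.
- well1 (a point): centre of the mouth of the tray's middle well (seen from the analyser's front), level with the tray's flat top face, 68 mm above the table; round, 29 mm across, 9 mm deep, flat floor. The wells are 60 mm apart along the analyser's y. A ball lying in a well has its centre 3 mm above this point. The point moves with the tray; its axes are the analyser's.
- well2 (a point): centre of the mouth of the tray's left-hand well (seen from the analyser's front), level with the tray's flat top face, 68 mm above the table; round, 29 mm across, 9 mm deep, flat floor. The wells are 60 mm apart along the analyser's y. A ball lying in a well has its centre 3 mm above this point. The point moves with the tray; its axes are the analyser's.
- tray_front (a point): centre of the tray's flat upright grey front plate, on its outer face: 196 mm wide (analyser's y) and 52 mm tall (from 19 to 71 mm above the table), 85 mm in front of the row of wells. Push here, along the analyser's +x. The point moves with the tray.
- tray (a joint): how far the tray is out, in m: 0 fully home against its stop, 0.078 fully out; starts 0.058 to 0.074. It slides stiffly (about 2.5 N) and stays where it is left.
- yoke: cream ceramic U-shaped support, 57 mm, 8 mm thick, on the analyser's deck to the left of the tray. Bystander; origin under its middle.
- tweezers: steel tweezers, 115 mm long, on the deck to the right of the tray. Bystander.
- tongs: steel crucible tongs, 230 mm long, 11 mm high, on the table behind the sample block. Bystander.
- crucible: small white porcelain crucible, 42 mm across, 36 mm tall. Bystander.
- jar: amber glass jar, 62 mm across, 85 mm tall. Bystander.
- vial: white plastic bottle, 36 mm across, 60 mm tall. Bystander.
- mortar: white porcelain mortar, 94 mm across, its pestle standing in it to 75 mm high. Bystander.

How it is judged:
On the way, in this order (a step that is already met when the one before it is completed fails the run):
1. one ball lies in each of the three wells while the tray is still out (((horizontal distance between ball0_center and well0 below 0.007 m and z of ball0_center in the frame of well0 between -0.004 and 0.006 m) or (horizontal distance between ball1_center and well0 below 0.007 m and z of ball1_center in the frame of well0 between -0.004 and 0.006 m) or (horizontal distance between ball2_center and well0 below 0.007 m and z of ball2_center in the frame of well0 between -0.004 and 0.006 m)) and ((horizontal distance between ball0_center and well1 below 0.007 m and z of ball0_center in the frame of well1 between -0.004 and 0.006 m) or (horizontal distance between ball1_center and well1 below 0.007 m and z of ball1_center in the frame of well1 between -0.004 and 0.006 m) or (horizontal distance between ball2_center and well1 below 0.007 m and z of ball2_center in the frame of well1 between -0.004 and 0.006 m)) and ((horizontal distance between ball0_center and well2 below 0.007 m and z of ball0_center in the frame of well2 between -0.004 and 0.006 m) or (horizontal distance between ball1_center and well2 below 0.007 m and z of ball1_center in the frame of well2 between -0.004 and 0.006 m) or (horizontal distance between ball2_center and well2 below 0.007 m and z of ball2_center in the frame of well2 between -0.004 and 0.006 m)) and value of joint tray above 0.02 m), for 0.2 s.
2. the tray is pushed fully home (value of joint tray below 0.003 m), for 0.2 s.
At the end, for the whole second after the job is handed in: Each of the three wells holds one ball (its centre within 7 mm of the well's axis and down in the well, no more than 6 mm above its mouth, at rest), and the tray is home (less than 3 mm out). The cylinders are within 15 mm and the bystanders within 30 mm of where they started (((horizontal distance between ball0_center and well0 below 0.007 m and z of ball0_center in the frame of well0 between -0.004 and 0.006 m) or (horizontal distance between ball1_center and well0 below 0.007 m and z of ball1_center in the frame of well0 between -0.004 and 0.006 m) or (horizontal distance between ball2_center and well0 below 0.007 m and z of ball2_center in the frame of well0 between -0.004 and 0.006 m)) and ((horizontal distance between ball0_center and well1 below 0.007 m and z of ball0_center in the frame of well1 between -0.004 and 0.006 m) or (horizontal distance between ball1_center and well1 below 0.007 m and z of ball1_center in the frame of well1 between -0.004 and 0.006 m) or (horizontal distance between ball2_center and well1 below 0.007 m and z of ball2_center in the frame of well1 between -0.004 and 0.006 m)) and ((horizontal distance between ball0_center and well2 below 0.007 m and z of ball0_center in the frame of well2 between -0.004 and 0.006 m) or (horizontal distance between ball1_center and well2 below 0.007 m and z of ball1_center in the frame of well2 between -0.004 and 0.006 m) or (horizontal distance between ball2_center and well2 below 0.007 m and z of ball2_center in the frame of well2 between -0.004 and 0.006 m)) and value of joint tray below 0.003 m and linear speed of each of ball0, ball1, ball2 below 0.02 m/s and distance of each of cyl0_center, cyl1_center from where it was at the start of the episode below 0.015 m and distance of each of yoke, tweezers, tongs, crucible, jar, vial, mortar from where it was at the start of the episode below 0.03 m); the robot touches nothing.
It fails at once if the furnace head is bumped (more than 8 N) (contact force between anything else and furnace above 8 N).
It fails at once if a ball falls into a well from more than about 5 cm (over 1 m/s at the tray) ((linear speed of ball0 above 1 m/s and horizontal distance between ball0_center and well0 below 0.03 m and z of ball0_center in the frame of well0 below 0.03 m) or (linear speed of ball0 above 1 m/s and horizontal distance between ball0_center and well1 below 0.03 m and z of ball0_center in the frame of well1 below 0.03 m) or (linear speed of ball0 above 1 m/s and horizontal distance between ball0_center and well2 below 0.03 m and z of ball0_center in the frame of well2 below 0.03 m) or (linear speed of ball1 above 1 m/s and horizontal distance between ball1_center and well0 below 0.03 m and z of ball1_center in the frame of well0 below 0.03 m) or (linear speed of ball1 above 1 m/s and horizontal distance between ball1_center and well1 below 0.03 m and z of ball1_center in the frame of well1 below 0.03 m) or (linear speed of ball1 above 1 m/s and horizontal distance between ball1_center and well2 below 0.03 m and z of ball1_center in the frame of well2 below 0.03 m) or (linear speed of ball2 above 1 m/s and horizontal distance between ball2_center and well0 below 0.03 m and z of ball2_center in the frame of well0 below 0.03 m) or (linear speed of ball2 above 1 m/s and horizontal distance between ball2_center and well1 below 0.03 m and z of ball2_center in the frame of well1 below 0.03 m) or (linear speed of ball2 above 1 m/s and horizontal distance between ball2_center and well2 below 0.03 m and z of ball2_center in the frame of well2 below 0.03 m)).
It fails at once if a cylinder is moved more than 15 mm (distance of any of cyl0_center, cyl1_center from where it was at the start of the episode above 0.015 m).
It fails at once if a bystander is moved more than 30 mm (distance of any of yoke, tweezers, tongs, crucible, jar, vial, mortar from where it was at the start of the episode above 0.03 m).
It also fails if it takes over 72 s, if anything falls off the work surface, if the arm or the gripper's body presses on something with over 40 N, if the wrist force passes 120 N, or if a joint passes its speed limit or range.

## Working session

There is one attempt and no reset: what is moved stays moved. The work goes in short steps, Python scripts to look and compute and a shell command to move; the robot and the scene stay as the last step left them, time stands still between calls to the robot, and variables do not carry over. Pictures are saved under pics/ and viewed, and the job is handed in when it is done.

```bash
ls; mkdir -p pics; python3 - <<'E'
from bench import manip
import cv2
print(manip.state())
for n in("side","top"):
    s=manip.snapshot(n); cv2.imwrite(f"pics/{n}0.png",s["img"][:,:,::-1]); print(n,s["intrinsics"],s["k1"],s["eye"],s["rotation"])
E
```

```text
pics
{'time_s': 0.0, 'joints': array([-1.24152181,  0.61591884, -0.01262988,  1.42492154,  0.008125  ,
        1.10339474, -0.04038609]), 'dq': array([ 4.81893439e-05, -1.33512909e-03, -1.63661274e-03,  8.63407805e-04,
        1.82509218e-04,  5.97217918e-04,  1.26739429e-03]), 'joint_torque': array([-7.16214308e-04, -4.69209409e+01,  2.59177890e-01, -1.71029842e+01,
        9.97615687e-03,  9.86555329e-03,  1.74190827e-06]), 'position': array([0.22614624, 0.60862725, 0.25213079]), 'orientation': array([ 8.21041333e-01,  5.70867279e-01, -1.04883543e-03,  7.61164417e-04]), 'wrist_force': array([-0.72213584,  0.55199214, -0.83412915]), 'ft_torque': array([ 0.00418593, -0.01493828,  0.01997117]), 'width': 0.08523373704639904}
side [[442.06684789   0.         252.56848375]
 [  0.         442.06684789 189.17748389]
 [  0.           0.           1.        ]] 0.00038553031030609265 [0.39927072 1.00893175 0.89431103] [-0.03805839  0.43664949  0.89501767 -0.08265681]
top [[372.35656014   0.         257.61453191]
 [  0.         372.35656014 192.31477025]
 [  0.           0.           1.        ]] -0.06762888250094885 [0.36948005 0.06973249 1.12977163] [-0.0729611   0.07613576  0.71614778 -0.68993651]
```

View pics/side0.png

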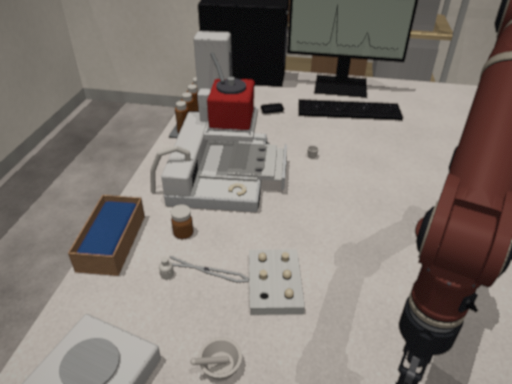

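View pics/top0.png

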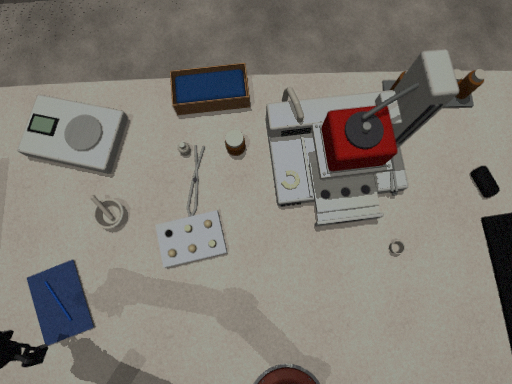

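Top view shows the block around (190,240) with six cups, and the tray wells at about (326,194), (346,191), (366,188). The side view shows the same scene from the left. Next I'll enlarge the crops.

```bash
cat > h.py <<'E'
import numpy as np, cv2
from bench import manip
from scipy.spatial.transform import Rotation as R
def cam(s):
    return s["intrinsics"],s["k1"],np.array(s["eye"]),R.from_quat(s["rotation"]).as_matrix()
def ray(s,uv):
    K,k1,e,Rm=cam(s)
    d=np.array([(uv[0]-K[0,2])/K[0,0],(uv[1]-K[1,2])/K[1,1]])
    p=cv2.undistortPoints(np.array([[uv]],float),K,np.array([k1,0,0,0.]))[0,0]
    v=Rm@np.array([p[0],-p[1],-1]); return e,v/np.linalg.norm(v)
def onz(s,uv,z):
    e,v=ray(s,uv); return e+v*(z-e[2])/v[2]
def proj(s,P):
    K,k1,e,Rm=cam(s)
    c=Rm.T@(np.array(P,float)-e); x,y=c[0]/-c[2],-c[1]/-c[2]
    f=1+k1*(x*x+y*y); return np.array([K[0,0]*x*f+K[0,2],K[1,1]*y*f+K[1,2]])
def tri(s1,u1,s2,u2):
    e1,v1=ray(s1,u1);e2,v2=ray(s2,u2)
    A=np.array([v1,-v2]).T; t=np.linalg.lstsq(A,e2-e1,rcond=None)[0]
    a,b=e1+t[0]*v1,e2+t[1]*v2; return (a+b)/2,np.linalg.norm(a-b)
def crop(s,x0,y0,x1,y1,k,fn):
    im=s["img"][y0:y1,x0:x1,::-1]; im=cv2.resize(im,None,fx=k,fy=k,interpolation=cv2.INTER_CUBIC); cv2.imwrite(fn,im)
E
cat > a.py <<'E'
from h import *
import pickle
S={n:manip.snapshot(n) for n in("side","top")}; pickle.dump(S,open("s0.pkl","wb"))
crop(S["top"],150,205,235,270,8,"pics/t_block.png")
crop(S["top"],260,85,410,230,4,"pics/t_an.png")
crop(S["side"],240,240,310,315,8,"pics/s_block.png")
crop(S["side"],145,70,295,215,4,"pics/s_an.png")
E
python3 a.py
```

```text
(no output)
```

View pics/t_block.png

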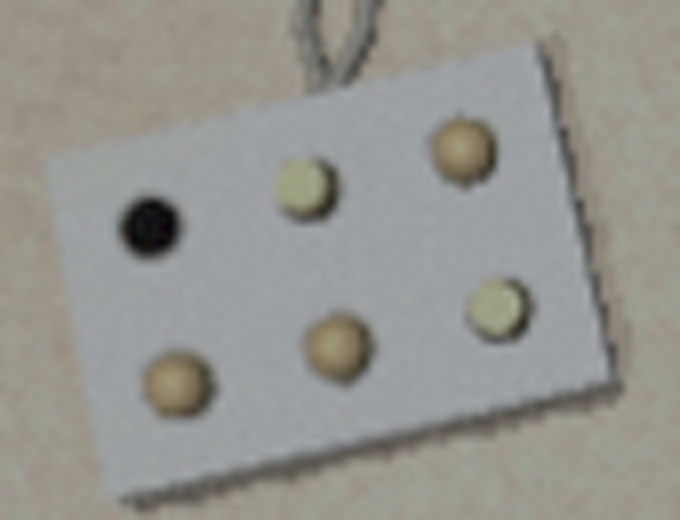

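View pics/t_an.png

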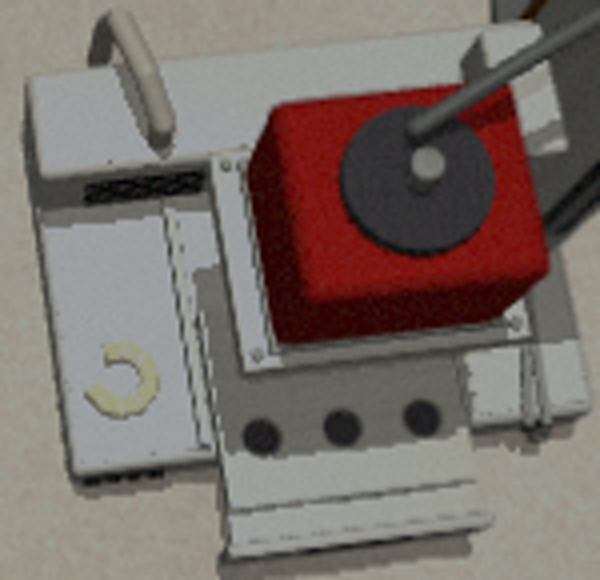

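View pics/s_block.png

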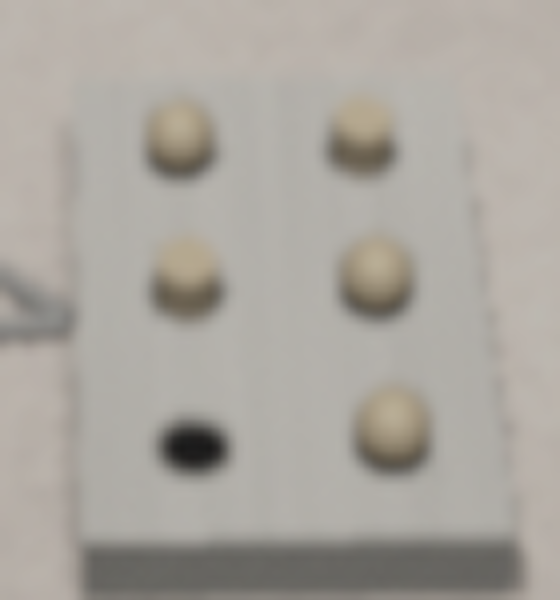

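View pics/s_an.png

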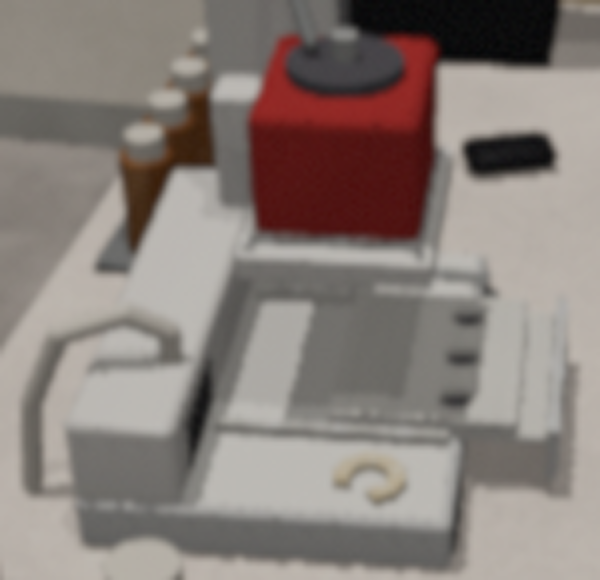

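```bash
cat > b.py <<'E'
from h import *
import pickle
S=pickle.load(open("s0.pkl","rb"))
def blobs(s,x0,y0,x1,y1,mode,amin=12):
    im=s["img"][y0:y1,x0:x1]; k=8
    im=cv2.resize(im,None,fx=k,fy=k,interpolation=cv2.INTER_CUBIC)
    hsv=cv2.cvtColor(im,cv2.COLOR_RGB2HSV)
    m=(hsv[...,1]>60)&(hsv[...,2]>90) if mode=="cream" else (hsv[...,2]<(70 if mode=="dark" else mode))
    n,l,st,c=cv2.connectedComponentsWithStats(m.astype(np.uint8))
    for i in range(1,n):
        if st[i,4]>amin*k*k: yield (c[i]+.5)/k-.5+[x0,y0],st[i,4]/k/k,st[i,:4]/k
T=S["top"];D=S["side"]
print("top block")
for c,a,b in blobs(T,155,210,232,268,"cream"): print(c.round(2),round(a,1),onz(T,c,.038).round(4),b)
for c,a,b in blobs(T,160,222,178,240,"dark",8): print("hole",c.round(2),a,onz(T,c,.030).round(4))
print("wells")
for c,a,b in blobs(T,318,180,374,202,"dark",8): print(c.round(2),round(a,1),onz(T,c,.068).round(4),b)
print("side")
for c,a,b in blobs(D,245,245,303,306,"cream"): print(c.round(2),round(a,1),onz(D,c,.038).round(4),b)
for c,a,b in blobs(D,255,285,273,303,"dark",8): print("hole",c.round(2),a,onz(D,c,.030).round(4))
for c,a,b in blobs(D,252,145,268,174,90,4): print("well",c.round(2),a,onz(D,c,.066).round(4),b)
E
python3 b.py
```

```text
top block
[207.35 223.12] 35.4 [0.5161 0.2121 0.038 ] [49.5  10.25  6.75  7.25]
[191.62 247.81] 35.3 [0.4452 0.2589 0.038 ] [33.75  35.     6.625  6.875]
[171.42 252.58] 36.7 [0.4334 0.318  0.038 ] [13.375 39.625  6.75   7.125]
hole [168.37 232.95] 37.4375 [0.4919 0.3293 0.03  ]
wells
[365.08 189.06] 70.1 [ 0.5951 -0.2554  0.068 ] [42.75   4.875  9.625  9.375]
[345.15 191.54] 71.2 [ 0.5898 -0.1957  0.068 ] [22.875  7.375  9.625  9.375]
[325.01 193.82] 69.9 [ 0.5852 -0.1359  0.068 ] [2.5   9.625 9.875 9.25 ]
side
hole [263.77 295.54] 24.875 [0.4935 0.328  0.03  ]
well [261.7  149.38] 13.21875 [ 0.5974 -0.2585  0.066 ] [7.25  3.625 5.875 2.75 ]
well [260.15 159.27] 15.90625 [ 0.5925 -0.1979  0.066 ] [ 5.375 13.375  6.5    2.875]
well [258.37 169.56] 16.671875 [ 0.5883 -0.1386  0.066 ] [ 3.625 23.5    6.375  3.25 ]
```

The top view resolves the colour difference: tan balls at (207.4,223.1), (191.6,247.8) and (171.4,252.6), pale cylinders at (188,228) and (212,243). The ball grid (60 mm) and the well spacing (60 mm) both check out. Next: the side-view balls, the furnace edge and the tray front.

```bash
cat > c.py <<'E'
from b import *
print('----')
# side balls: lower saturation threshold
im=cv2.resize(D["img"][245:306,245:303],None,fx=8,fy=8,interpolation=cv2.INTER_CUBIC)
g=im[...,0].astype(int)-im[...,2]
n,l,st,c=cv2.connectedComponentsWithStats((g>25).astype(np.uint8))
for i in range(1,n):
    if st[i,4]>800: p=(c[i]+.5)/8-.5+245; print("side",p.round(2),st[i,4]/64,onz(D,p,.038).round(4))
# red mask
def A(c): return np.array([np.cos(c),np.sin(c),0])
ax=np.array([.9966,.0825,0]);ay=np.array([-.0825,.9966,0])
w1=np.array([.5900,-.1960,.068])
for name,s in S.items():
  for d in (.008,.016,.024):
    for y in (-.095,0,.095):
        P=w1+ax*d+ay*y; P[2]=.19; print(name,d,y,proj(s,P).round(1))
  for y in(-.098,.098):
    P=w1-ax*.085+ay*y;P[2]=.071;print(name,"front top",proj(s,P).round(1))
E
python3 c.py | sed -n '/----/,$p'
```

```text
----
side [284.87 255.53] 38.59375 [0.4591 0.1946 0.038 ]
side [261.97 256.23] 43.296875 [0.5181 0.2083 0.038 ]
side [262.9  273.28] 41.765625 [0.5061 0.2657 0.038 ]
side [286.6  273.45] 49.328125 [0.4471 0.2552 0.038 ]
side [288.66 292.5 ] 54.6875 [0.4348 0.3142 0.038 ]
side 0.008 -0.095 [261.4 112.6]
side 0.008 0 [258.9 126.9]
side 0.008 0.095 [256.1 142.9]
side 0.016 -0.095 [259.  112.5]
side 0.016 0 [256.4 126.8]
side 0.016 0.095 [253.4 142.7]
side 0.024 -0.095 [256.6 112.3]
side 0.024 0 [253.8 126.7]
side 0.024 0.095 [250.8 142.6]
side front top [287.6 144.1]
side front top [285.2 177.5]
top 0.008 -0.095 [390.6 174.5]
top 0.008 0 [355.5 178.6]
top 0.008 0.095 [319.7 182.8]
top 0.016 -0.095 [390.  171.6]
top 0.016 0 [354.9 175.7]
top 0.016 0.095 [319.2 179.9]
top 0.024 -0.095 [389.5 168.7]
top 0.024 0 [354.4 172.7]
top 0.024 0.095 [318.8 176.9]
top front top [383.5 215.8]
top front top [316.9 224.1]
```

Everything agrees: the head edge projects at about 24 mm in front of the wells and the tray front sits where predicted. Next is a helper that gives the deltas in tool axes.

```bash
cat > d.py <<'E'
import sys
from h import *
# usage: d.py x y z lean  -> deltas in tool frame (tool x = analyser +y, lean deg towards front)
def Rt(lean,yaw=4.73):
    c,s=np.cos(np.radians(yaw)),np.sin(np.radians(yaw))
    X=np.array([-s,c,0]);Y=np.array([c,s,0]);Z=np.array([0,0,-1.])
    return R.from_matrix(np.array([X,Y,Z]).T)*R.from_rotvec([-np.radians(lean),0,0])
if __name__=="__main__":
    x,y,z,l=map(float,sys.argv[1:5])
    st=manip.state(); q=R.from_quat(st["orientation"]); p=st["position"]
    d=q.inv().apply(np.array([x,y,z])-p); w=(q.inv()*Rt(l)).as_rotvec(degrees=True)
    print("t",st["time_s"],"pos",p.round(4),"w",round(st["width"],4),"F",st["wrist_force"].round(1),"j",st["joints"].round(2))
    print("shift mm",(d*1000).round(1),"turn deg",w.round(1))
E
python3 d.py .434 .3165 .13 0
```

```text
t 0.2 pos [0.2262 0.6089 0.2526] w 0.0855 F [-0.1  0.6  0.4] j [-1.24  0.62 -0.01  1.42  0.01  1.1  -0.04]
shift mm [-201.5  296.6  122.9] turn deg [ -0.    0.1 -25.1]
```

```bash
python3 -m pendant '[0,0,0.02,0,0,-8.4, 0,0,0.02,0,0,-8.4, 0,0,0.02,0,0,-8.4, -0.051,0.03,0.01,0,0,0, -0.051,0.03,0.01,0,0,0, -0.051,0.03,0.01,0,0,0, -0.051,0.03,0.01,0,0,0, -0.051,0.03,0.01,0,0,0, -0.051,0.03,0.01,0,0,0]' 0.04; python3 d.py .434 .3165 .10 0
```

```text
time_s: 1.32
position: [0.438, 0.3214, 0.1269]
orientation: [0.666, 0.746, 0.001, -0.002]
wrist_force: [0.9, 0.2, -0.4]
width: 0.0398
t 1.325 pos [0.438  0.3214 0.1269] w 0.0398 F [ 0.9  0.2 -0.4] j [-0.57  0.62 -0.16  1.87  0.14  0.66  0.88]
shift mm [-4.6 -4.5 26.9] turn deg [-0.1 -0.3  1.7]
```

```bash
python3 -m pendant '[-0.0045,-0.0045,0.015,0,0,1.5, 0,0,0.012,0,0,0]'; cat > v.py <<'E'
import sys
from h import *
a=sys.argv
for n in ("top","side"):
    if n not in a[2]: continue
    s=manip.snapshot(n); q=manip.state(); p=np.array(q["position"])+R.from_quat(q["orientation"]).apply([0,0,.019])
    u=proj(s,p).astype(int); print(n,"tip px",u)
    x0,y0=max(0,u[0]-35),max(0,u[1]-30)
    if len(a)>3: x0,y0=int(a[3]),int(a[4])
    crop(s,x0,y0,min(512,x0+75),min(384,y0+65),8,f"pics/{a[1]}_{n}.png"); print(x0,y0)
E
python3 v.py p1 top,side; python3 d.py .434 .3165 .052 0
```

```text
time_s: 1.58
position: [0.4392, 0.3093, 0.099]
orientation: [0.681, 0.732, 0.001, -0.0]
wrist_force: [0.3, -0.1, -0.0]
width: 0.0396
top tip px [171 249]
136 219
side tip px [288 279]
253 249
t 1.675 pos [0.4388 0.3096 0.0984] w 0.0397 F [0.3 0.4 0.3] j [-0.57  0.65 -0.13  1.91  0.15  0.59  0.85]
shift mm [ 7.3 -4.2 46.4] turn deg [-0.   0.  -0.5]
```

View pics/p1_side.png

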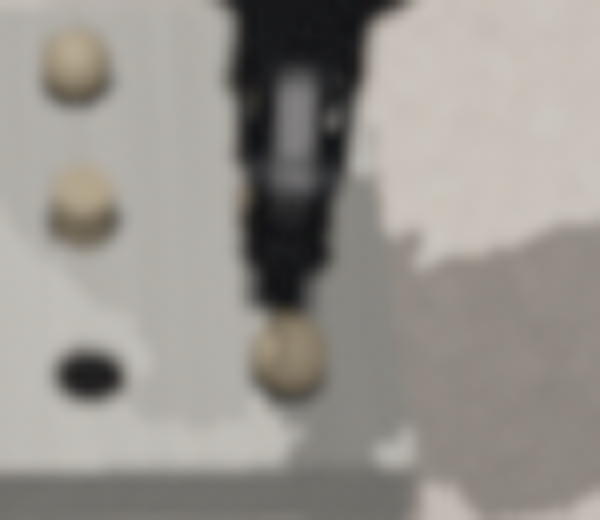

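View pics/p1_top.png

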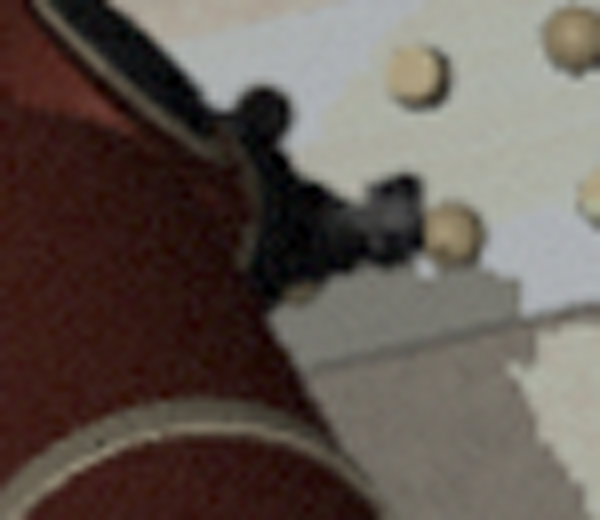

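The side view shows the near finger tip at crop (282,290), just left of ball 3 at (290,352). The offset matches the readout. Correct it and descend.

```bash
python3 -m pendant '[0.007,-0.004,0,0,0,0, 0,0,0.012,0,0,0, 0,0,0.01,0,0,0,0,0,0,0,0,0]'; python3 d.py .434 .3165 .052 0
```

```text
time_s: 2.17
position: [0.4325, 0.3211, 0.0757]
orientation: [0.678, 0.735, 0.001, -0.001]
wrist_force: [0.2, 0.6, -0.0]
width: 0.0403
t 2.175 pos [0.4325 0.3211 0.0757] w 0.0403 F [ 0.2  0.6 -0. ] j [-0.6   0.69 -0.13  1.92  0.15  0.54  0.83]
shift mm [-4.7  1.1 23.7] turn deg [ 0.1 -0.2 -0.1]
```

```bash
python3 -m pendant '[-0.0045,0.001,0,0,0,0, 0,0,0,0,0,0, 0,0,0,0,0,0]'; python3 d.py .434 .3165 .052 0
```

```text
time_s: 2.55
position: [0.4345, 0.3162, 0.076]
orientation: [0.678, 0.735, 0.002, -0.0]
wrist_force: [0.0, 0.3, 0.4]
width: 0.0404
t 2.55 pos [0.4345 0.3162 0.076 ] w 0.0404 F [0.  0.3 0.4] j [-0.59  0.69 -0.13  1.92  0.15  0.53  0.83]
shift mm [ 0.3 -0.5 24. ] turn deg [ 0.1 -0.2 -0.1]
```

```bash
python3 -m pendant '[0,0,0.012,0,0,0, 0,0,0.009,0,0,0, 0,0,0,0,0,0]'; python3 d.py .434 .3165 .052 0;python3 v.py p2 side
```

```text
time_s: 2.92
position: [0.4345, 0.316, 0.0535]
orientation: [0.678, 0.735, 0.002, -0.0]
wrist_force: [0.2, 0.4, -0.1]
width: 0.0395
t 2.925 pos [0.4345 0.316  0.0535] w 0.0395 F [ 0.2  0.4 -0.1] j [-0.59  0.73 -0.12  1.94  0.16  0.49  0.83]
shift mm [ 0.5 -0.5  1.5] turn deg [ 0.1 -0.2 -0.2]
side tip px [288 294]
253 264
```

View pics/p2_side.png

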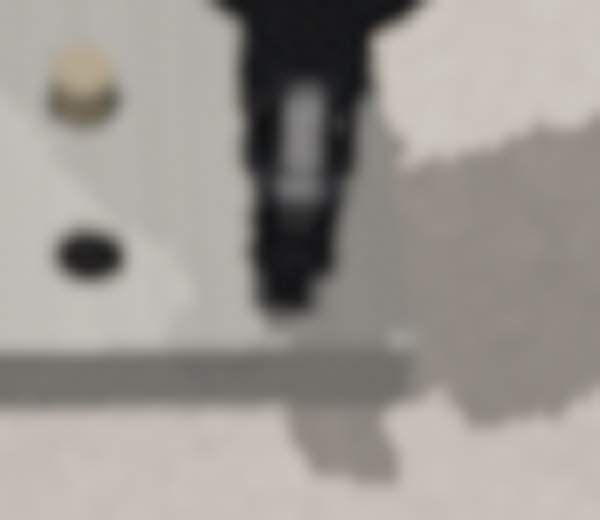

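The near finger (tip at crop (287,305)) straddles ball 3 and hides it. Closing.

```bash
python3 -m pendant '[0,0,0.001,0,0,0, 0,0,0,0,0,0, 0,0,0,0,0,0]' 0.015; python3 d.py .434 .3165 .052 0
```

```text
time_s: 3.35
position: [0.435, 0.3166, 0.0533]
orientation: [0.678, 0.735, 0.002, -0.0]
wrist_force: [-0.0, 0.8, 0.8]
width: 0.0205
t 3.35 pos [0.435  0.3166 0.0533] w 0.0205 F [-0.   0.8  0.8] j [-0.59  0.73 -0.12  1.94  0.16  0.48  0.83]
shift mm [ 0.  -1.   1.3] turn deg [ 0.2 -0.2 -0.1]
```

```bash
python3 -m pendant '[0,0,0,0,0,0,0,0,0,0,0,0]'; python3 d.py .434 .3165 .052 0; python3 v.py p3 side,top
```

```text
time_s: 3.6
position: [0.4349, 0.3165, 0.0533]
orientation: [0.678, 0.735, 0.002, -0.0]
wrist_force: [0.3, 0.4, -0.4]
width: 0.0206
t 3.6 pos [0.4349 0.3165 0.0533] w 0.0206 F [ 0.3  0.4 -0.4] j [-0.59  0.73 -0.12  1.94  0.16  0.48  0.83]
shift mm [ 0.  -1.   1.3] turn deg [ 0.2 -0.2 -0.1]
top tip px [172 252]
137 222
side tip px [288 294]
253 264
```

View pics/p3_side.png

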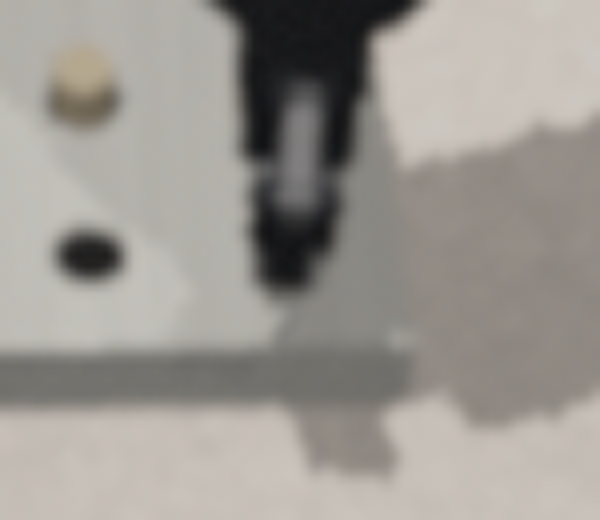

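View pics/p3_top.png

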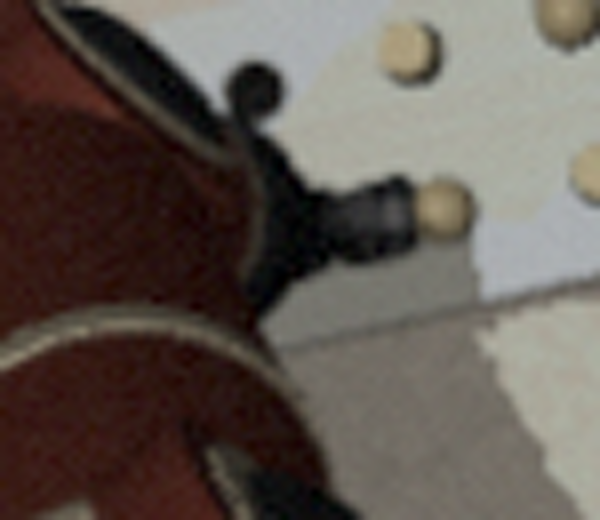

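Width 20.6 mm is less than the 24 mm ball, so either the pads give or the grip is above the equator. A small lift will test the hold.

```bash
python3 -m pendant '[0,0,-0.01,0,0,0,0,0,-0.02,0,0,0,0,0,-0.02,0,0,0,0,0,-0.02,0,0,0,0,0,0,0,0,0]'; python3 d.py .434 .3165 .052 0; python3 v.py p4 side
```

```text
time_s: 4.32
position: [0.4349, 0.3164, 0.1273]
orientation: [0.678, 0.735, 0.003, -0.0]
wrist_force: [-0.4, 0.0, -0.7]
width: 0.0201
t 4.325 pos [0.4349 0.3164 0.1273] w 0.0201 F [-0.4  0.  -0.7] j [-0.57  0.61 -0.15  1.89  0.14  0.65  0.85]
shift mm [-0.2 -1.1 75.3] turn deg [ 0.2 -0.2 -0.1]
side tip px [290 273]
255 243
```

View pics/p4_side.png

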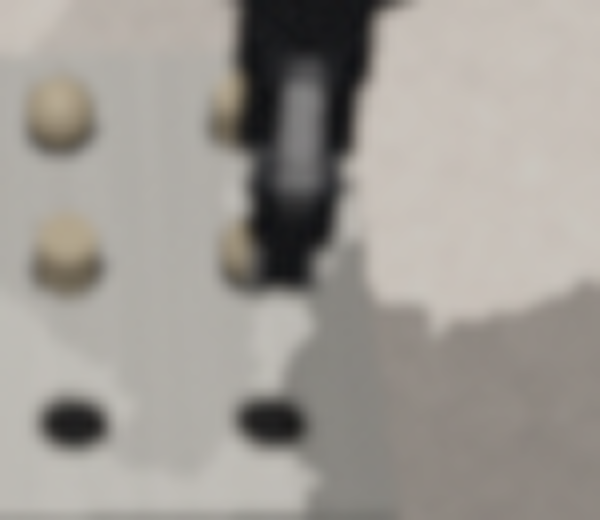

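Ball 3 has left its cup (empty now at crop (271,422)) and is hidden between the fingers. Carry it to the front of well 0.

```bash
python3 -m pendant '[0,0,-0.04,0,0,0, -0.03,0,-0.045,0,0,0, -0.058,0,-0.005,0,0,0, -0.058,0.001,0,0,0,0, -0.058,0.001,0,0,0,0, -0.058,0.001,0,0,0,0, -0.058,0.001,0,0,0,0, -0.058,0.001,0,0,0,0, -0.058,0.001,0,0,0,0, -0.058,0,0,0,0,0, -0.058,0,0,0,0,0, -0.02,0,0,0,0,0, 0,0,0,0,0,0]'; python3 d.py .4883 -.2651 .2195 0
```

```text
time_s: 6.0
position: [0.4852, -0.2701, 0.206]
orientation: [0.676, 0.737, -0.003, -0.007]
wrist_force: [0.0, 1.1, -0.0]
width: 0.02
t 6.0 pos [ 0.4852 -0.2701  0.206 ] w 0.02 F [ 0.   1.1 -0. ] j [ 0.54  0.53 -0.11  1.75  0.08  0.88  2.05]
shift mm [  4.8   3.3 -13.5] turn deg [-0.8 -0.3  0.2]
```

```bash
python3 -m pendant '[0.005,0,-0.012,-9.5,0,0, 0,0,0,-9.5,0,0, 0,0,0,-9.5,0,0, 0,0,0,-9.5,0,0, 0,0,0,0,0,0, 0,0,0,0,0,0]'; python3 d.py .4883 -.2651 .2195 38;python3 v.py q1 side,top
```

```text
time_s: 6.75
position: [0.4874, -0.2486, 0.2156]
orientation: [0.636, 0.705, 0.239, 0.204]
wrist_force: [-0.1, 0.1, 0.4]
width: 0.0205
t 6.75 pos [ 0.4874 -0.2486  0.2156] w 0.0205 F [-0.1  0.1  0.4] j [ 1.21  0.52 -0.79  2.15 -0.4   0.1   2.64]
shift mm [-16.4   1.8  -3.9] turn deg [-1.4 -1.6  0.6]
top tip px [380 214]
345 184
side tip px [292 119]
257 89
```

View pics/q1_side.png

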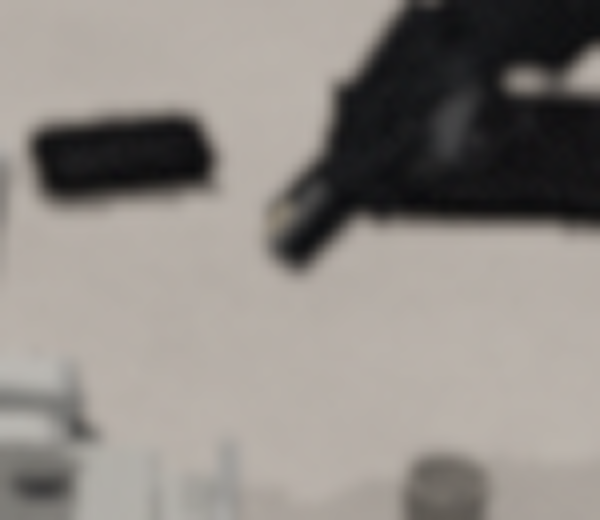

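View pics/q1_top.png

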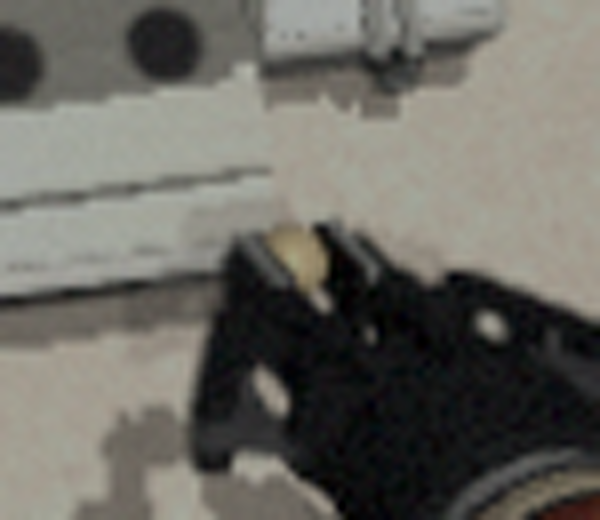

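Ball 3 is held between the pads: top crop (300,258), side crop (280,215). Joint 7 is at 2.64, near its limit of 2.84, so I'll go gently. Correct first and re-measure.

```bash
python3 -m pendant '[-0.016,0,0.03,-1.4,-1.6,0.6, 0,0,0.03,0,0,0, 0,0,0,0,0,0]'; python3 d.py .5866 -.257 .0935 38; python3 v.py q2 side,top
```

```text
time_s: 7.22
position: [0.5357, -0.2616, 0.1773]
orientation: [0.635, 0.703, 0.237, 0.214]
wrist_force: [0.2, 0.5, -0.4]
width: 0.0202
t 7.225 pos [ 0.5357 -0.2616  0.1773] w 0.0202 F [ 0.2  0.5 -0.4] j [ 1.07  0.62 -0.7   2.09 -0.58  0.02  2.84]
shift mm [ -0.6 -10.   97.7] turn deg [-0.8 -0.7  0.9]
top tip px [378 199]
343 169
side tip px [277 125]
242 95
```

View pics/q2_side.png

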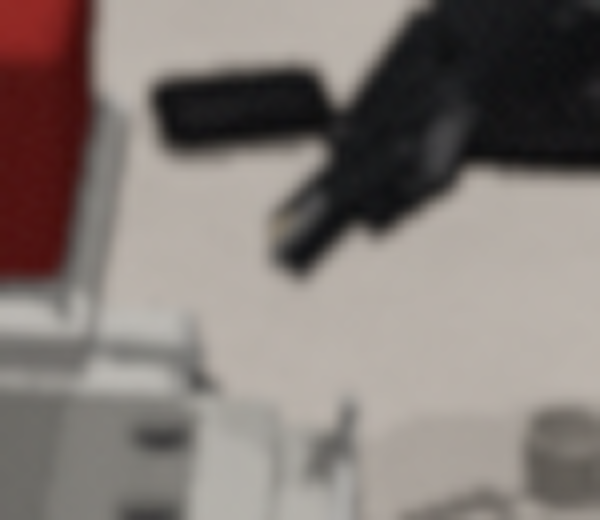

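View pics/q2_top.png

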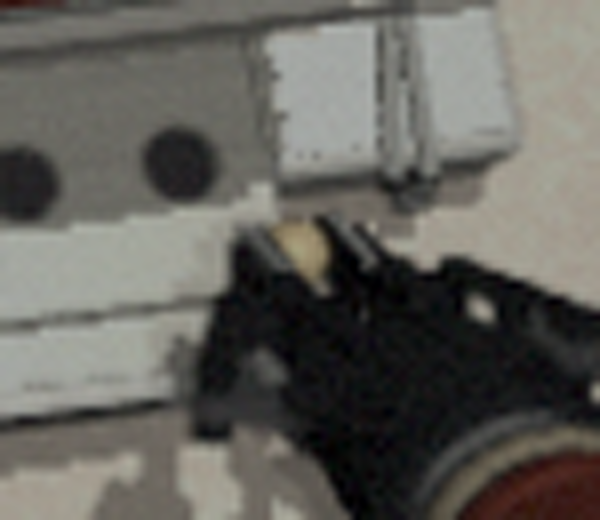

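Joint 7 has reached its limit (2.84) and joint 6 is near 0 (0.02). I need another wrist branch, so I stop here and work out the kinematics from the recorded states.

```bash
cat > fk.py <<'E'
import numpy as np, itertools
from scipy.spatial.transform import Rotation as R
from scipy.optimize import least_squares
ST=[([-1.24152,.61592,-.01263,1.42492,.008125,1.10339,-.04039],(.22615,.60863,.25213),(.82104,.57087,-.00105,.00076)),
([-.60,.69,-.13,1.92,.15,.54,.83],(.4325,.3211,.0757),(.678,.735,.001,-.001)),
([.54,.53,-.11,1.75,.08,.88,2.05],(.4852,-.2701,.206),(.676,.737,-.003,-.007)),
([1.21,.52,-.79,2.15,-.4,.1,2.64],(.4874,-.2486,.2156),(.636,.705,.239,.204)),
([1.07,.62,-.7,2.09,-.58,.02,2.84],(.5357,-.2616,.1773),(.635,.703,.237,.214))]
def fk(q,p,s):
    h,L1,L2,L3,o1,o2,c7=p
    a=lambda ax,t:R.from_euler(ax,t)
    T=a('z',s[0]*q[0])*a('y',q[1]); x=np.array([0,0,h])
    T2=T*a('z',s[1]*q[2]); x=x+T2.apply([o1,0,L1])
    T3=T2*a('y',q[3]); x=x+T3.apply([o2,0,0])
    T4=T3*a('z',s[2]*q[4]); x=x+T4.apply([0,0,L2])
    T5=T4*a('y',q[5]); T6=T5*a('z',s[3]*q[6]+c7); return x+T6.apply([0,0,L3]),T6
def fit():
    best=None
    for s in itertools.product([-1],[1,-1],[1,-1],[1,-1]):
      for c in (0,1.5,3.,-1.5):
        def f(p):
            r=[]
            for q,x,o in ST:
                X,T=fk(q,p,s); r+=list((X-x)*5)+list((T.inv()*R.from_quat(o)).as_rotvec())
            return r
        z=least_squares(f,[.36,.5,.37,.38,0,0,c])
        if best is None or z.cost<best[0]: best=(z.cost,z.x,s)
    return best
def lim(): return np.array([[-3.12,3.12],[-.3,2.06],[-1.34,1.32],[.26,2.42],[-1.36,4.5],[.01,1.98],[-2.84,2.84]]).T
if __name__=="__main__":
    b=fit(); print(b)
    for q,x,o in ST: X,T=fk(q,b[1],b[2]); print((X-x).round(4),(T.inv()*R.from_quat(o)).as_rotvec(degrees=True).round(1))
    from d import Rt
    L=lim()
    for nm,x in (("w0",(.5866,-.257,.0935)),("w1",(.5812,-.1973,.0935)),("w2",(.5766,-.1375,.0935)),("pre0",(.4883,-.2651,.2195))):
      for flip in (0,180):
       for lean in (32,38):
        G=Rt(lean)*R.from_euler('z',flip,degrees=True)
        out=[]
        rng=np.random.default_rng(0)
        for k in range(60):
            q0=rng.uniform(L[0],L[1])
            z=least_squares(lambda q:np.r_[(fk(q,b[1],b[2])[0]-x)*5,(fk(q,b[1],b[2])[1].inv()*G).as_rotvec(),0.003*q[2]],q0,bounds=(L[0],L[1]))
            if z.cost<1e-5: out.append(z.x.round(2))
        u=[]
        for o in out:
            if not any(abs(o-v).max()<.15 for v in u): u.append(o)
        print(nm,flip,lean); [print("   ",o) for o in u[:5]]
E
python3 fk.py
```

```text
(np.float64(0.01519359432567592), array([ 0.19346884,  0.63345982,  0.38973714,  0.31501146, -0.07091068,
        0.00593494,  3.1446608 ]), (-1, -1, -1, -1))
[-0.0191  0.0097  0.0026] [ 0.  -0.  -0.2]
[-0.01    0.0162 -0.0009] [-0.2 -0.1  0.3]
[-0.0013  0.0172 -0.0025] [-0.1  0.2 -0.2]
[-0.0047 -0.0031 -0.0018] [ 0.3  0.4 -0.5]
[ 0.0047 -0.002   0.0026] [ 0.2 -0.2  0.6]
w0 0 32
    [ 0.61  0.7  -0.07  2.04  4.5   0.29 -2.33]
w0 0 38
    [ 0.61  0.72 -0.    2.11  4.21  0.46 -2.01]
w0 180 32
    [ 0.93  0.79 -0.69  2.04  1.91  0.18 -2.84]
    [ 0.61  0.7  -0.07  2.04  4.5   0.29  0.81]
w0 180 38
    [ 1.12  0.98 -1.14  2.11  2.    0.54 -2.84]
    [ 0.61  0.72 -0.    2.11  4.21  0.46  1.13]
w1 0 32
    [ 0.47  0.68 -0.    2.13  4.23  0.32 -2.15]
w1 0 38
    [ 0.5   0.71 -0.    2.2   3.97  0.48 -1.85]
w1 180 32
    [ 0.99  0.92 -1.12  2.13  1.83  0.6  -2.84]
    [ 0.47  0.68 -0.    2.13  4.23  0.32  0.99]
w1 180 38
    [ 0.5   0.71 -0.    2.2   3.97  0.48  1.29]
w2 0 32
    [ 0.35  0.66 -0.    2.2   3.93  0.32 -1.95]
w2 0 38
    [ 0.38  0.69 -0.    2.27  3.74  0.51 -1.73]
w2 180 32
    [ 0.35  0.66 -0.    2.2   3.93  0.32  1.19]
w2 180 38
    [ 0.38  0.69 -0.    2.27  3.74  0.51  1.41]
pre0 0 32
    [ 1.    0.45 -0.46  2.07 -0.61  0.27  2.84]
    [ 0.49  0.44  0.36  2.07 -1.19  0.61 -2.84]
pre0 0 38
    [ 1.21  0.52 -0.77  2.14 -0.59  0.1   2.84]
    [ 0.86  0.44 -0.16  2.14 -1.36  0.41 -2.65]
pre0 180 32
    [ 0.71  0.42 -0.    2.07 -1.05  0.45  0.15]
pre0 180 38
    [ 0.86  0.44 -0.16  2.14 -1.36  0.41  0.49]
```

```bash
cat > sim.py <<'E'
from fk import *
from d import Rt
import fk as F
# position offsets: tangential offset params added
def fk2(q,p,s=(-1,-1,-1,-1)):
    h,L1,L2,L3,o1,o2,c7,y1,y2,y3,x0,x3=p
    a=lambda ax,t:R.from_euler(ax,t)
    T=a('z',-q[0]); x=T.apply([x0,y1,h]); T=T*a('y',q[1]); T2=T*a('z',-q[2]); x=x+T2.apply([o1,y2,L1])
    T3=T2*a('y',q[3]); x=x+T3.apply([o2,0,0]); T4=T3*a('z',-q[4]); x=x+T4.apply([0,y3,L2])
    T5=T4*a('y',q[5]); x=x+T5.apply([x3,0,0]); T6=T5*a('z',-q[6]+c7); return x+T6.apply([0,0,L3]),T6
def res(p):
    r=[]
    for q,x,o in ST:
        X,T=fk2(q,p); r+=list((X-x)*5)+list((T.inv()*R.from_quat(o)).as_rotvec()*.3)
    return r+list(np.array([p[4],p[5],*p[7:]])*.03)
P=least_squares(res,[.3,.5,.38,.3,0,0,3.14,0,0,0,0,0]).x
L=lim()
def step(q,x,G):
    z=least_squares(lambda v:np.r_[(fk2(v,P)[0]-x)*5,(fk2(v,P)[1].inv()*G).as_rotvec(),0.01*(v-q)],np.clip(q,L[0]+1e-6,L[1]-1e-6),bounds=(L[0],L[1]))
    return z.x,z.cost
def run(q,poses):
    for x,lean,nst in poses:
        x0,G0=fk2(q,P); x=np.array(x); G=Rt(lean); dr=(G0.inv()*G).as_rotvec()
        for t in np.linspace(0,1,nst+1)[1:]:
            q,c=step(q,x0+(x-x0)*t,G0*R.from_rotvec(dr*t))
        print(x,lean,q.round(2),"err mm",((fk2(q,P)[0]-x)*1000).round(0),np.degrees((fk2(q,P)[1].inv()*G).magnitude()).round(1))
    return q
if __name__=="__main__":
    print(P.round(3)); print([((fk2(q,P)[0]-x)*1000).round(1) for q,x,o in ST])
    q=np.array([-.57,.61,-.15,1.89,.14,.65,.85])
    for (bx,by,bz) in ((.435,.316,.2),(.46,.2,.22),(.48,.1,.22)):
        print("from",bx,by)
        q1=run(q,[((bx,by,bz),0,6),((bx,by,bz),38,8)])
        for w,pre in (((.5866,-.257,.0935),(.4883,-.2651,.2195)),((.5766,-.1375,.0935),(.478,-.145,.2195))):
            run(q1,[(pre,38,20),(w,38,10)])
E
python3 sim.py
```

```text
[ 2.240e-01  5.830e-01  3.750e-01  2.750e-01  3.000e-03  1.000e-03
  3.145e+00 -9.000e-03 -1.700e-02  3.000e-03 -2.100e-02  2.000e-03]
[array([1.1, 0.1, 0.5]), array([-1.8,  3. , -1.8]), array([-2.2, -1.2,  0.1]), array([-1.3, -3.3,  0.6]), array([0.9, 2.8, 0.5])]
from 0.435 0.316
[0.435 0.316 0.2  ] 0 [-0.56  0.51 -0.17  1.81  0.11  0.83  0.88] err mm [-0. -0. -0.] 0.0
[0.435 0.316 0.2  ] 38 [-1.29  0.49  0.51  2.23  1.57  0.22 -0.75] err mm [0. 0. 0.] 0.1
[ 0.4883 -0.2651  0.2195] 38 [ 1.24  0.53 -0.83  2.19  3.79  0.01 -1.55] err mm [-0.  1. -2.] 2.2
[ 0.5866 -0.257   0.0935] 38 [ 0.79  0.75 -0.41  2.06  3.68  0.21 -1.49] err mm [-0. -0.  0.] 0.0
[ 0.478  -0.145   0.2195] 38 [ 1.09  0.46 -0.94  2.32  2.27  0.16 -0.26] err mm [-0.  0. -0.] 0.0
[ 0.5766 -0.1375  0.0935] 38 [ 0.87  0.84 -0.9   2.22  2.36  0.5  -0.27] err mm [-0. -0.  0.] 0.0
from 0.46 0.2
[0.46 0.2  0.22] 0 [-0.33  0.44 -0.18  1.88  0.1   0.83  1.1 ] err mm [-0.  0. -0.] 0.0
[0.46 0.2  0.22] 38 [-0.69  0.34  0.04  2.33  1.89  0.34 -0.8 ] err mm [0. 0. 0.] 0.1
[ 0.4883 -0.2651  0.2195] 38 [ 1.24  0.53 -0.83  2.19  4.2
[... 213 characters left out ...]
r mm [ 0.  0. -0.] 0.0
[ 0.5766 -0.1375  0.0935] 38 [ 0.82  0.81 -0.81  2.22  2.47  0.46 -0.39] err mm [-0. -0.  0.] 0.0
from 0.48 0.1
[0.48 0.1  0.22] 0 [-0.12  0.43 -0.18  1.91  0.1   0.82  1.3 ] err mm [-0.  0. -0.] 0.0
[0.48 0.1  0.22] 38 [ 0.04  0.34 -0.5   2.38  2.07  0.4  -0.71] err mm [0. 0. 0.] 0.0
[ 0.4883 -0.2651  0.2195] 38 [ 1.24  0.53 -0.83  2.18  4.48  0.01 -2.23] err mm [-0.  1. -2.] 2.0
[ 0.5866 -0.257   0.0935] 38 [ 0.67  0.73 -0.22  2.07  4.01  0.3  -1.85] err mm [ 0. -0.  0.] 0.0
[ 0.478  -0.145   0.2195] 38 [ 0.99  0.42 -0.8   2.33  2.78  0.12 -0.77] err mm [ 0.  0. -0.] 0.0
[ 0.5766 -0.1375  0.0935] 38 [ 0.71  0.75 -0.63  2.22  2.75  0.39 -0.71] err mm [-0. -0.  0.] 0.0
```

The model fits to about 3 mm. Leaning at y ≈ +0.2 puts the wrist on the good branch (j5 positive, j7 mid-range) all the way to the wells. Undo the lean, go back and re-lean there.

```bash
python3 -m pendant '[0,0,-0.03,0,0,0, 0,0,-0.03,0,0,0, 0,0,0,9.5,0,0, 0,0,0,9.5,0,0, 0,0,0,9.5,0,0, 0,0,0,9.5,0,0, 0,0,0,0,0,0]'; python3 d.py .46 .2 .22 0
```

```text
time_s: 8.2
position: [0.4922, -0.2661, 0.2251]
orientation: [0.667, 0.745, 0.018, 0.018]
wrist_force: [0.1, 0.7, -0.5]
width: 0.0204
t 8.2 pos [ 0.4922 -0.2661  0.2251] w 0.0204 F [ 0.1  0.7 -0.5] j [ 0.39  0.49  0.12  1.77 -0.11  0.85  2.25]
shift mm [466.8  19.3   4.6] turn deg [2.9 0.1 1.6]
```

```bash
python3 -m pendant '[0.055,0.002,0,2.9,0,1.6, 0.058,0.002,0,0,0,0, 0.058,0.002,0,0,0,0, 0.058,0,0,0,0,0, 0.058,0,0,0,0,0, 0.058,0,0,0,0,0, 0.058,0,0,0,0,0, 0.058,0,0,0,0,0, 0,0,0,0,0,0]'; python3 d.py .46 .2 .22 0
```

```text
time_s: 9.32
position: [0.4492, 0.1968, 0.2253]
orientation: [0.682, 0.732, 0.008, 0.001]
wrist_force: [0.4, -1.3, 0.2]
width: 0.0203
t 9.325 pos [0.4492 0.1968 0.2253] w 0.0203 F [ 0.4 -1.3  0.2] j [-0.52  0.4   0.09  1.92 -0.05  0.81  1.24]
shift mm [ 2.4 10.9  5.5] turn deg [ 0.7 -0.5 -0.7]
```

```bash
python3 -m pendant '[0,0,0,-9.5,0,0, 0,0,0,-9.5,0,0, 0,0,0,0,0,0]'; python3 d.py .46 .2 .22 38
```

```text
time_s: 9.7
position: [0.4467, 0.1901, 0.2248]
orientation: [0.673, 0.718, 0.131, 0.116]
wrist_force: [0.3, -0.4, -0.1]
width: 0.0205
t 9.7 pos [0.4467 0.1901 0.2248] w 0.0205 F [ 0.3 -0.4 -0.1] j [-0.74  0.3   0.26  2.18  0.17  0.35  0.98]
shift mm [ 8.9 11.4  9.4] turn deg [-17.9  -0.1  -1.1]
```

```bash
python3 -m pendant '[0.005,0.006,0,-6,0,0, 0.004,0.006,0.01,-6,0,0, 0,0,0,-6,0,0, 0,0,0,0,0,0]'; python3 d.py .46 .2 .22 38
```

```text
time_s: 10.2
position: [0.4695, 0.1948, 0.2315]
orientation: [0.66, 0.691, 0.213, 0.204]
wrist_force: [0.4, 0.3, -0.8]
width: 0.0203
t 10.2 pos [0.4695 0.1948 0.2315] w 0.0203 F [ 0.4  0.3 -0.8] j [-1.15  0.37  0.73  2.29  0.66  0.03  0.44]
shift mm [  5.7 -14.1   4.3] turn deg [-3.7  1.3 -1.6]
```

```bash
python3 - <<'E'
from sim import *
q=np.array([-1.15,.37,.73,2.29,.66,.03,.44])
q=run(q,[((.47,.15,.22),38,5),((.47,.05,.22),38,8),((.48,-.05,.22),38,8),((.48,-.145,.21),38,8),((.5202,-.202,.175),38,8),((.5866,-.257,.0935),38,8)])
E
```

```text
[0.47 0.15 0.22] 38 [-0.57  0.33  0.07  2.37  2.18  0.29 -0.98] err mm [0. 0. 0.] 0.0
[0.47 0.05 0.22] 38 [ 0.16  0.32 -0.47  2.42  2.33  0.33 -0.86] err mm [0. 0. 0.] 0.2
[ 0.48 -0.05  0.22] 38 [ 0.61  0.36 -0.64  2.39  2.64  0.23 -0.88] err mm [ 0.  0. -0.] 0.0
[ 0.48  -0.145  0.21 ] 38 [ 0.96  0.44 -0.77  2.34  2.85  0.15 -0.84] err mm [ 0.  0. -0.] 0.0
[ 0.5202 -0.202   0.175 ] 38 [ 0.97  0.57 -0.7   2.22  2.9   0.13 -0.78] err mm [-0.  0.  0.] 0.0
[ 0.5866 -0.257   0.0935] 38 [ 0.91  0.79 -0.61  2.06  2.95  0.16 -0.71] err mm [-0.  0.  0.] 0.0
```

```bash
python3 -m pendant '[-0.01,0.005,0.005,-2,0.7,-0.8, -0.015,0.005,0.005,-2,0.6,-0.8, -0.02,0,0,0,0,0, -0.02,0,0,0,0,0, 0,0,0,0,0,0]'; python3 d.py .5 .05 .21 38
```

```text
time_s: 10.82
position: [0.4923, 0.1362, 0.2508]
orientation: [0.655, 0.69, 0.221, 0.216]
wrist_force: [0.9, 0.7, -0.0]
width: 0.0202
t 10.825 pos [0.4923 0.1362 0.2508] w 0.0202 F [ 0.9  0.7 -0. ] j [-0.94  0.3   0.64  2.3   1.5   0.02 -0.24]
shift mm [-86.1 -21.7  35.6] turn deg [-2.1  1.5 -1.2]
```

Branch is correct: j5 is rising (1.5) and j7 is falling (−0.24). Continue toward the wells.

```bash
python3 -m pendant '[-0.03,-0.005,0.01,-1,0.7,-0.6, -0.03,-0.005,0.01,-1,0.7,-0.6, -0.03,-0.005,0.01,0,0,0, -0.03,0,0,0,0,0, 0,0,0,0,0,0]'; python3 d.py .5 -.05 .21 38
```

```text
time_s: 11.45
position: [0.4998, 0.0377, 0.2184]
orientation: [0.651, 0.697, 0.21, 0.214]
wrist_force: [-0.1, 0.6, -0.3]
width: 0.0204
t 11.45 pos [0.4998 0.0377 0.2184] w 0.0204 F [-0.1  0.6 -0.3] j [-0.07  0.31 -0.12  2.35  2.34  0.17 -0.85]
shift mm [-87.3 -10.2   5.7] turn deg [-3.1  1.9 -0.2]
```

```bash
python3 - <<'E'
from sim import *
from bench import manip
q=np.array(manip.state()["joints"])
q=run(q,[((.5,-.05,.21),38,5),((.5,-.145,.20),38,8),((.5202,-.202,.175),38,8),((.5866,-.257,.0935),38,8)])
E
```

```text
[ 0.5  -0.05  0.21] 38 [ 0.51  0.39 -0.53  2.36  2.75  0.24 -0.99] err mm [0. 0. 0.] 0.0
[ 0.5   -0.145  0.2  ] 38 [ 0.87  0.46 -0.67  2.31  2.96  0.16 -0.96] err mm [ 0.  0. -0.] 0.0
[ 0.5202 -0.202   0.175 ] 38 [ 0.96  0.57 -0.67  2.22  3.03  0.13 -0.91] err mm [-0.  0. -0.] 0.0
[ 0.5866 -0.257   0.0935] 38 [ 0.89  0.78 -0.58  2.06  3.08  0.16 -0.85] err mm [-0.  0.  0.] 0.0
```

```bash
python3 -m pendant '[-0.038,0,0,-1.5,0.9,0, -0.038,0,0,-1.5,0.9,0, -0.038,-0.004,0.01,0,0,0, -0.038,-0.004,0.01,0,0,0, -0.038,-0.004,0.01,0,0,0, -0.038,-0.004,0.01,0,0,0, -0.038,0,0,0,0,0, -0.03,0,0,0,0,0, 0,0,0,0,0,0]'; python3 d.py .5375 -.261 .1565 38
```

```text
time_s: 12.58
position: [0.5492, -0.242, 0.1782]
orientation: [0.634, 0.702, 0.242, 0.218]
wrist_force: [-0.1, 0.0, -1.1]
width: 0.0204
t 12.575 pos [ 0.5492 -0.242   0.1782] w 0.0204 F [-0.1  0.  -1.1] j [ 1.02  0.62 -0.69  2.1   3.08  0.02 -0.87]
shift mm [-17.7 -24.1   8.7] turn deg [-0.  -0.7  0.8]
```

```bash
python3 -m pendant '[-0.009,-0.012,0.005,0,-0.6,0.6, -0.009,-0.012,0.005,0,0,0, 0,0,0,0,0,0]'; python3 d.py .5866 -.257 .0935 38; python3 v.py q3 top,side
```

```text
time_s: 12.95
position: [0.5379, -0.2577, 0.1534]
orientation: [0.637, 0.699, 0.24, 0.218]
wrist_force: [-0.3, -0.0, -0.3]
width: 0.0206
t 12.95 pos [ 0.5379 -0.2577  0.1534] w 0.0206 F [-0.3 -0.  -0.3] j [ 1.05  0.67 -0.69  2.12  3.11  0.07 -0.85]
shift mm [-3.9  1.5 77.1] turn deg [-0.1 -0.4  0.4]
top tip px [374 199]
339 169
side tip px [275 132]
240 102
```

View pics/q3_side.png

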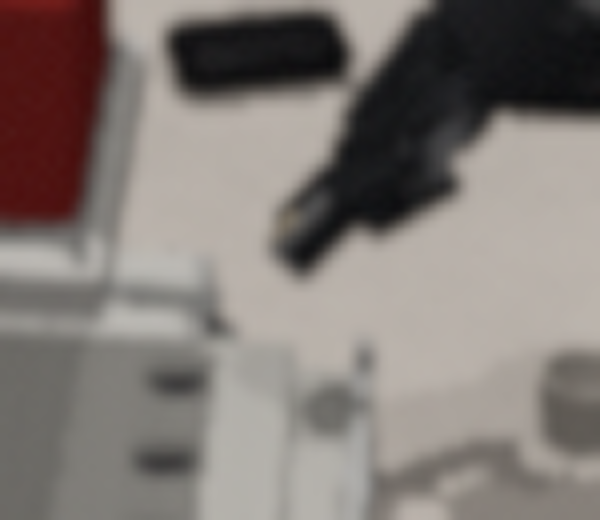

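View pics/q3_top.png

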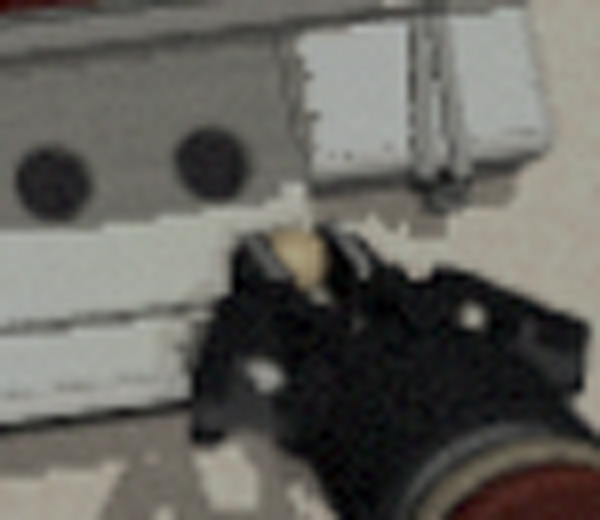

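```bash
python3 - <<'E'
from h import *
import pickle
S=pickle.load(open("s0.pkl","rb"))
st=manip.state(); q=R.from_quat(st["orientation"])
for d in (.010,.0153,.022):
    P=st["position"]+q.apply([0,0,d]); print(d,P.round(4),proj(S["top"],P).round(1),proj(S["side"],P).round(1))
print(tri(S["top"],(376.4,200.8),S["side"],(276.0,129.5)))
E
```

```text
0.01 [ 0.5452 -0.2563  0.1469] [375.4 200.7] [277.6 130.7]
0.0153 [ 0.5484 -0.256   0.1428] [374.7 199.8] [276.6 131.8]
0.022 [ 0.5525 -0.2556  0.1375] [373.8 198.7] [275.3 133.1]
(array([ 0.54763928, -0.25837927,  0.14914496]), np.float64(0.006558174224287841))
```

Ball 3 shows at top crop (300,256), and the triangulation matches the predicted point to a few mm. Lower to about 25 mm short, then compare ball and well directly.

```bash
python3 -m pendant '[-0.004,0.001,0.02,0,0,0, 0,0,0.02,0,0,0, 0,0,0.012,0,0,0, 0,0,0,0,0,0, 0,0,0,0,0,0]'; python3 d.py .5866 -.257 .0935 38; python3 v.py q4 top,side 335 160
```

```text
time_s: 13.68
position: [0.5763, -0.2567, 0.1128]
orientation: [0.635, 0.7, 0.241, 0.22]
wrist_force: [-0.4, -1.0, -0.6]
width: 0.0206
t 13.675 pos [ 0.5763 -0.2567  0.1128] w 0.0206 F [-0.4 -1.  -0.6] j [ 0.95  0.76 -0.61  2.07  3.11  0.13 -0.84]
shift mm [-1.2 -3.9 21.5] turn deg [ 0.1 -0.4  0.7]
top tip px [368 189]
335 160
side tip px [264 142]
335 160
```

View pics/q4_top.png

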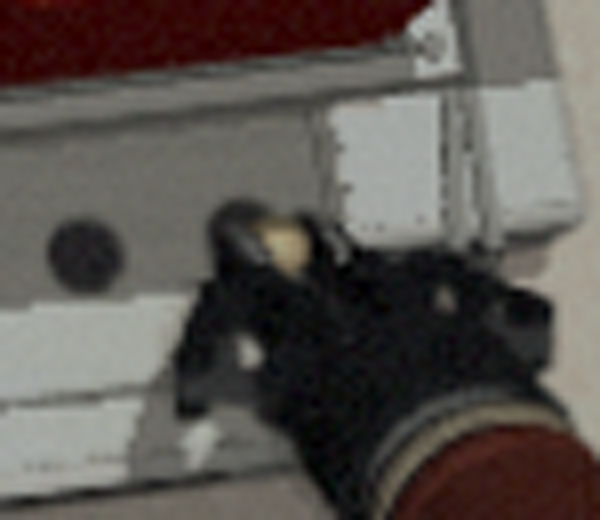

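Ball at top crop (283,245) = px (370.4,190.6), with well 0 just behind it under the finger. Compare them through the same camera.

```bash
cat > e.py <<'E'
from h import *
import pickle,sys
S=pickle.load(open("s0.pkl","rb"))
u=tuple(map(float,sys.argv[1:3])); w=tuple(map(float,sys.argv[3:5]))
st=manip.state(); q=R.from_quat(st["orientation"]); P=st["position"]+q.apply([0,0,float(sys.argv[5]) if len(sys.argv)>5 else .0153])
vis=onz(S["top"],u,P[2]+.003); well=onz(S["top"],w,.068)
print("fk ball",P.round(4),"top cam ball",vis.round(4),"well",well.round(4))
d=vis-well; ax=np.array([.9966,.0825,0]);ay=np.array([-.0825,.9966,0])
print("ball-well along ax,ay,z mm",(np.array([d@ax,d@ay,P[2]-.068])*1000).round(1))
E
python3 e.py 370.4 190.6 365.08 189.06
```

```text
fk ball [ 0.5856 -0.2561  0.1011] top cam ball [ 0.5824 -0.2591  0.1041] well [ 0.5951 -0.2554  0.068 ]
ball-well along ax,ay,z mm [-13.   -2.7  33.1]
```

View pics/q4_side.png

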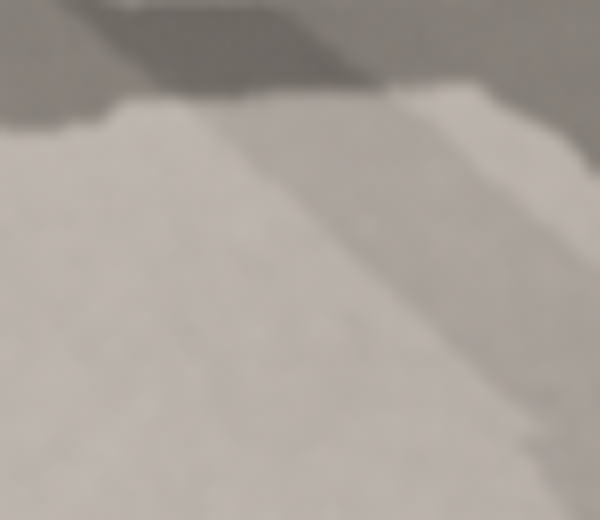

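```bash
python3 -m pendant '[0.0015,-0.0025,0.008,0,0,0, 0,0,0.006,0,0,0, 0,0,0,0,0,0]'; python3 d.py .5866 -.257 .0935 38; python3 v.py q5 top 335 160; python3 v.py q5 side
```

```text
time_s: 14.15
position: [0.5827, -0.2554, 0.1004]
orientation: [0.635, 0.7, 0.241, 0.221]
wrist_force: [0.4, 0.3, -0.3]
width: 0.0205
t 14.15 pos [ 0.5827 -0.2554  0.1004] w 0.0205 F [ 0.4  0.3 -0.3] j [ 0.93  0.79 -0.6   2.06  3.1   0.16 -0.84]
shift mm [-1.9 -1.3  7.7] turn deg [ 0.2 -0.3  0.7]
top tip px [366 188]
335 160
side tip px [262 145]
227 115
```

View pics/q5_top.png

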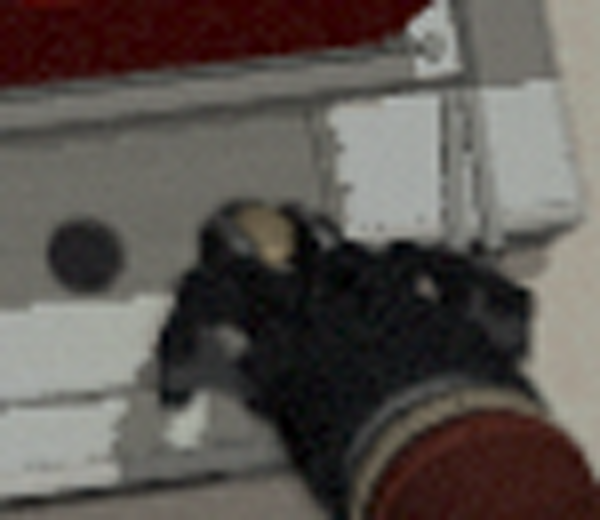

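View pics/q5_side.png

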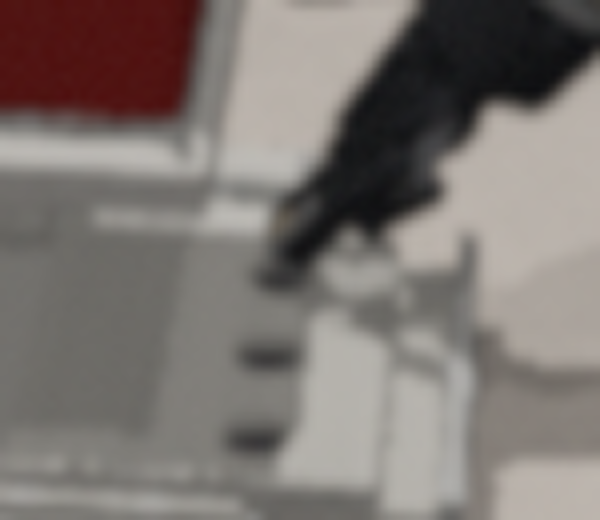

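```bash
python3 e.py 368.5 189.5 365.08 189.06
```

```text
fk ball [ 0.592  -0.2546  0.0886] top cam ball [ 0.5884 -0.258   0.0916] well [ 0.5951 -0.2554  0.068 ]
ball-well along ax,ay,z mm [-6.9 -2.  20.6]
```

```bash
python3 -m pendant '[0.0008,0,0.005,0,0,0, 0,0,0.003,0,0,0, 0,0,0,0,0,0]'; python3 d.py .5866 -.257 .0935 38; python3 v.py q6 top 335 160; python3 v.py q6 side
```

```text
time_s: 14.62
position: [0.5878, -0.2542, 0.0941]
orientation: [0.635, 0.7, 0.241, 0.221]
wrist_force: [0.1, 0.0, -0.9]
width: 0.0203
t 14.625 pos [ 0.5878 -0.2542  0.0941] w 0.0203 F [ 0.1  0.  -0.9] j [ 0.92  0.8  -0.59  2.05  3.1   0.17 -0.83]
shift mm [-2.6 -1.5 -0.4] turn deg [ 0.2 -0.3  0.7]
top tip px [365 186]
335 160
side tip px [260 146]
225 116
```

View pics/q6_top.png

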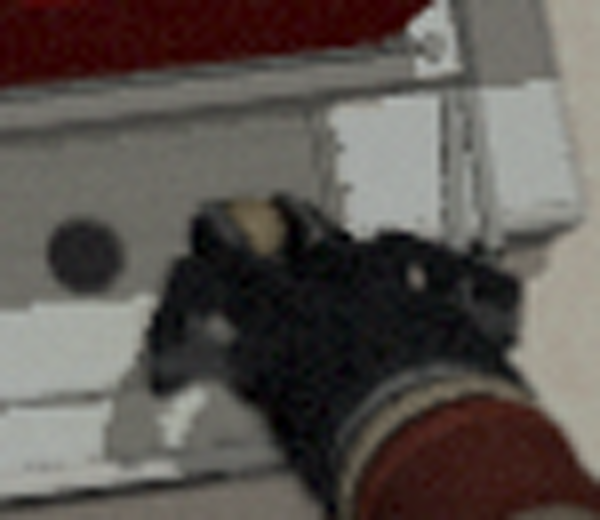

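View pics/q6_side.png

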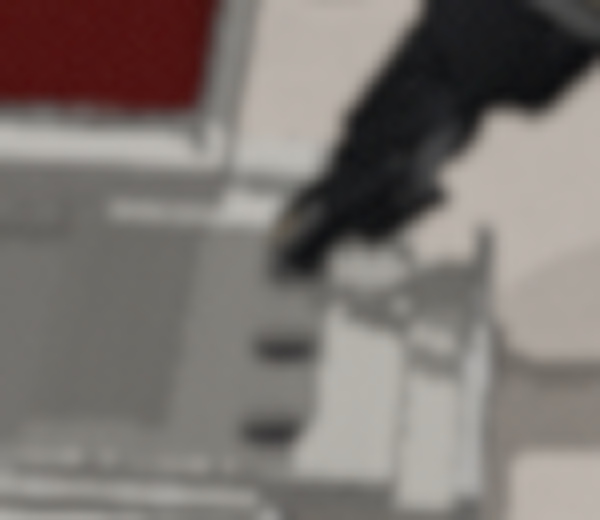

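```bash
python3 e.py 367.25 188.1 365.08 189.06; python3 -m pendant '[-0.0005,-0.002,0.001,0,0,0, 0,0,0,0,0,0]'; python3 d.py .5866 -.257 .0935 38
```

```text
fk ball [ 0.5971 -0.2534  0.0822] top cam ball [ 0.594  -0.2567  0.0852] well [ 0.5951 -0.2554  0.068 ]
ball-well along ax,ay,z mm [-1.2 -1.3 14.2]
time_s: 14.98
position: [0.5866, -0.2551, 0.0921]
orientation: [0.635, 0.7, 0.241, 0.221]
wrist_force: [-0.7, 0.2, -0.5]
width: 0.0202
t 14.975 pos [ 0.5866 -0.2551  0.0921] w 0.0202 F [-0.7  0.2 -0.5] j [ 0.92  0.81 -0.59  2.06  3.1   0.17 -0.83]
shift mm [-1.9  0.7 -1.2] turn deg [ 0.2 -0.3  0.7]
```

```bash
python3 -m pendant '[0,0,0.002,0,0,0, 0,0,0,0,0,0]'; python3 d.py .5866 -.257 .0935 38
```

```text
time_s: 15.22
position: [0.5886, -0.255, 0.0916]
orientation: [0.635, 0.699, 0.241, 0.223]
wrist_force: [0.2, 0.7, 0.5]
width: 0.0204
t 15.225 pos [ 0.5886 -0.255   0.0916] w 0.0204 F [0.2 0.7 0.5] j [ 0.92  0.81 -0.59  2.05  3.1   0.18 -0.83]
shift mm [-1.8 -0.5 -2.8] turn deg [ 0.3 -0.2  0.7]
```

```bash
python3 -m pendant '[0,0,0,0,0,0, 0,0,0,0,0,0, 0,0,0,0,0,0]' 0.034; python3 d.py .5866 -.257 .0935 38; python3 v.py q7 top 335 160
```

```text
time_s: 15.6
position: [0.5884, -0.255, 0.0913]
orientation: [0.635, 0.699, 0.241, 0.222]
wrist_force: [0.4, 0.2, -0.4]
width: 0.0337
t 15.6 pos [ 0.5884 -0.255   0.0913] w 0.0337 F [ 0.4  0.2 -0.4] j [ 0.92  0.81 -0.59  2.05  3.1   0.18 -0.83]
shift mm [-1.8 -0.2 -3. ] turn deg [ 0.3 -0.2  0.7]
top tip px [365 186]
335 160
```

View pics/q7_top.png

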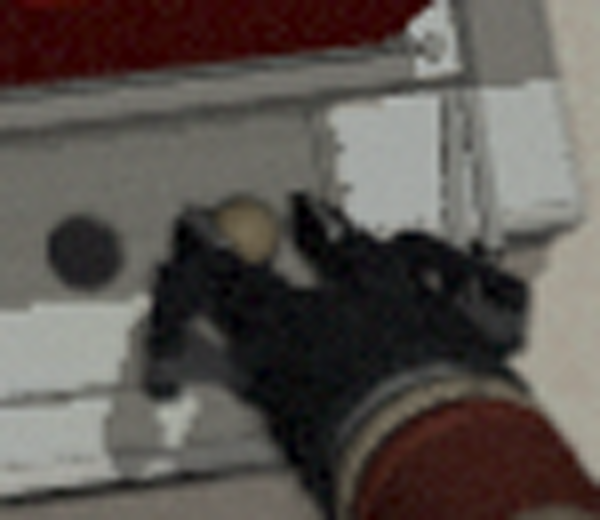

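The ball drops free at (248,229), sitting over well 0 between the open pads. Retreat along the tool axis and check.

```bash
python3 -m pendant '[-0.001,0,-0.015,0,0,0, 0,0,-0.025,0,0,0, 0,0,-0.03,0,0,0, 0,0,-0.03,0,0,0, 0,0,0,0,0,0]'; python3 d.py .5 -.05 .21 38; python3 v.py q8 top 335 160;python3 v.py q8 side 240 130
```

```text
time_s: 16.27
position: [0.5229, -0.2622, 0.1735]
orientation: [0.635, 0.7, 0.24, 0.223]
wrist_force: [0.7, 0.0, -0.8]
width: 0.0339
t 16.275 pos [ 0.5229 -0.2622  0.1735] w 0.0339 F [ 0.7  0.  -0.8] j [ 1.12  0.63 -0.73  2.13  3.12  0.04 -0.85]
shift mm [213.1  21.2 -31.5] turn deg [ 0.2 -0.1  0.8]
top tip px [378 203]
335 160
side tip px [280 127]
240 130
```

View pics/q8_top.png

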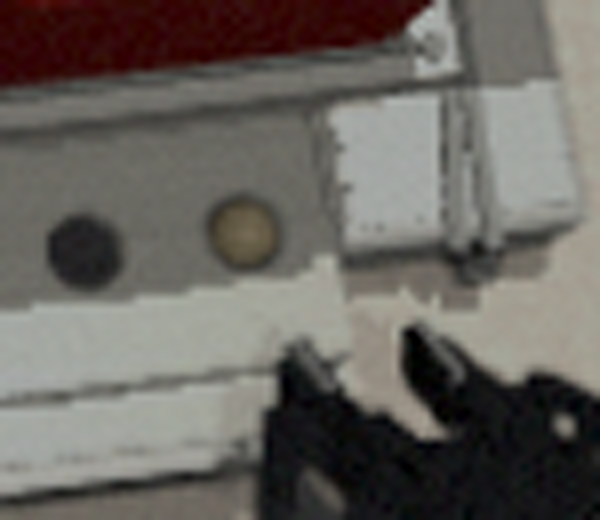

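View pics/q8_side.png

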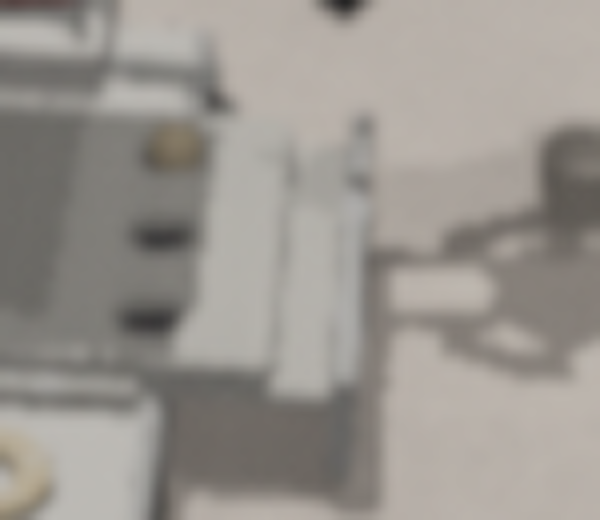

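Ball 3 rests centred in well 0: top crop (244,233), inside the dark rim. The tray is unmoved. Go back along the same branch for ball 1 at (0.517,0.211).

```bash
python3 -m pendant '[0.03,0,-0.015,0,0,0, 0.04,0.005,-0.015,0,0,0, 0.045,0.005,0,0,0,0, 0.045,0.005,0,0,0,0, 0.045,0,0,0,0,0, 0.045,0,0,0,0,0, 0.045,0,0,0,0,0, 0.03,0,0,0,0,0, 0.03,0,0,0,0,0]' 0.04; python3 d.py .517 .211 .10 0
```

```text
time_s: 17.5
position: [0.4881, 0.1027, 0.2017]
orientation: [0.636, 0.699, 0.242, 0.22]
wrist_force: [-0.7, -0.4, -0.4]
width: 0.0398
t 17.5 pos [0.4881 0.1027 0.2017] w 0.0398 F [-0.7 -0.4 -0.4] j [ 0.03  0.38 -0.48  2.41  2.24  0.43 -0.87]
shift mm [105.  -32.  104.1] turn deg [38.1 -0.2  0.7]
```

```bash
python3 -m pendant '[0.02,0.02,0.01,4,0,0, 0.03,0.01,0.01,8,0,0, 0.03,0,0,8,0,0, 0,0,0,8,0,0, 0,0,0,8,0,0, 0,0,0,0,0,0]'; python3 d.py .517 .211 .10 0
```

```text
time_s: 18.25
position: [0.5187, 0.1239, 0.2012]
orientation: [0.669, 0.718, 0.113, 0.154]
wrist_force: [0.7, 0.4, 0.6]
width: 0.04
t 18.25 pos [0.5187 0.1239 0.2012] w 0.04 F [0.7 0.4 0.6] j [-0.08  0.42 -0.39  2.1   0.88  0.46  0.46]
shift mm [ 94.1 -31.9  89.3] turn deg [21.6  4.3 -0.6]
```

```bash
python3 -m pendant '[0.03,0,0.01,7,1.5,0, 0.03,0,0.01,7,1.5,0, 0.025,-0.01,0.01,7,1.5,0, 0,0,0.01,0,0,0, 0,0,0,0,0,0]'; python3 d.py .517 .211 .10 0
```

```text
time_s: 18.88
position: [0.5072, 0.2051, 0.1503]
orientation: [0.681, 0.732, -0.002, 0.004]
wrist_force: [-0.6, -0.5, -0.1]
width: 0.04
t 18.875 pos [0.5072 0.2051 0.1503] w 0.04 F [-0.6 -0.5 -0.1] j [-0.04  0.65 -0.61  1.83  0.51  0.82  0.73]
shift mm [ 5.6 10.  50.3] turn deg [ 0.1  0.5 -0.6]
```

```bash
python3 -m pendant '[0.0055,0.01,0.035,0,0.5,-0.6, 0,0,0.03,0,0,0, 0,0,0,0,0,0]'; python3 d.py .517 .211 .053 0; python3 v.py r1 side,top
```

```text
time_s: 19.25
position: [0.5168, 0.2079, 0.0852]
orientation: [0.677, 0.736, 0.001, 0.006]
wrist_force: [0.2, 0.4, -0.2]
width: 0.0402
t 19.25 pos [0.5168 0.2079 0.0852] w 0.0402 F [ 0.2  0.4 -0.2] j [-0.09  0.75 -0.54  1.86  0.6   0.69  0.67]
shift mm [ 3.3  0.1 32.2] turn deg [0.6 0.4 0.1]
top tip px [207 221]
172 191
side tip px [261 248]
226 218
```

View pics/r1_side.png

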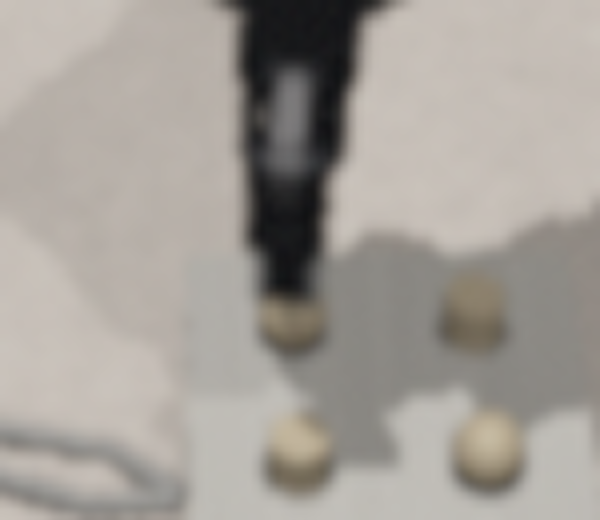

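View pics/r1_top.png

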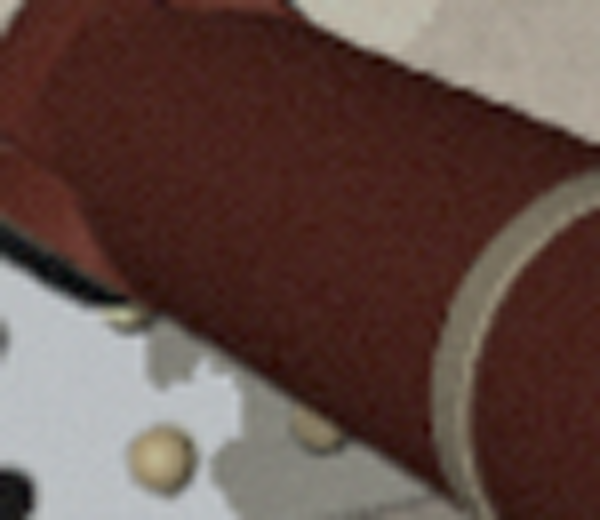

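The side view shows the finger tip at (288,290) directly over ball 1 at (292,322). Descend and grip.

```bash
python3 -m pendant '[0.003,0,0,0.6,0.4,0, 0,0,0.014,0,0,0, 0,0,0.014,0,0,0, 0,0,0,0,0,0]'; python3 d.py .517 .211 .053 0
```

```text
time_s: 19.85
position: [0.5198, 0.2129, 0.0608]
orientation: [0.677, 0.736, 0.005, 0.002]
wrist_force: [0.2, 0.4, -0.5]
width: 0.0403
t 19.85 pos [0.5198 0.2129 0.0608] w 0.0403 F [ 0.2  0.4 -0.5] j [-0.11  0.79 -0.52  1.86  0.62  0.65  0.65]
shift mm [-1.6 -3.1  7.7] turn deg [ 0.5 -0.2  0.1]
```

```bash
python3 -m pendant '[-0.0015,-0.003,0.004,0.4,0,0, 0,0,0.003,0,0,0,0,0,0,0,0,0]'; python3 d.py .517 .211 .053 0
```

```text
time_s: 20.23
position: [0.5168, 0.2111, 0.0531]
orientation: [0.677, 0.736, 0.002, -0.001]
wrist_force: [0.2, -0.3, -0.3]
width: 0.0395
t 20.225 pos [0.5168 0.2111 0.0531] w 0.0395 F [ 0.2 -0.3 -0.3] j [-0.11  0.8  -0.51  1.87  0.63  0.63  0.65]
shift mm [-0.1  0.2  0.1] turn deg [ 0.1 -0.2  0.1]
```

```bash
python3 -m pendant '[0,0,0,0,0,0, 0,0,0,0,0,0, 0,0,0,0,0,0, 0,0,-0.01,0,0,0, 0,0,-0.03,0,0,0, 0,0,-0.05,0,0,0, 0,0,-0.05,0,0,0, 0,0,0,0,0,0]' 0.015; python3 d.py .517 .211 .2 0; python3 - <<'E'
from sim import *
from bench import manip
q=np.array(manip.state()["joints"])
q=run(q,[((.517,.15,.2),12,5),((.517,.10,.2),25,8),((.515,.05,.2),38,8),((.515,-.05,.2),38,8),((.515,-.145,.19),38,8),((.53,-.2,.155),38,8),((.5835,-.1952,.092),38,8)])
E
python3 v.py r2 side 240 240
```

```text
time_s: 21.22
position: [0.5168, 0.2113, 0.1999]
orientation: [0.677, 0.736, 0.003, -0.001]
wrist_force: [-0.0, -1.0, -0.0]
width: 0.0202
t 21.225 pos [0.5168 0.2113 0.1999] w 0.0202 F [-0. -1. -0.] j [-0.01  0.61 -0.67  1.75  0.45  0.93  0.8 ]
shift mm [-0.3  0.2 -0.1] turn deg [ 0.2 -0.3  0.1]
[0.517 0.15  0.2  ] 12 [ 0.06  0.5  -0.6   1.95  0.6   0.65  0.75] err mm [0. 0. 0.] 0.0
[0.517 0.1   0.2  ] 25 [-0.03  0.4  -0.33  2.15  0.92  0.28  0.49] err mm [ 0. -0.  0.] 0.0
[0.515 0.05  0.2  ] 38 [ 0.26  0.43 -0.59  2.35  2.23  0.4  -0.71] err mm [0. 0. 0.] 0.0
[ 0.515 -0.05   0.2  ] 38 [ 0.6   0.45 -0.66  2.34  2.49  0.29 -0.72] err mm [0. 0. 0.] 0.0
[ 0.515 -0.145  0.19 ] 38 [ 0.88  0.51 -0.73  2.28  2.67  0.19 -0.66] err mm [ 0.  0. -0.] 0.0
[ 0.53  -0.2    0.155] 38 [ 0.96  0.63 -0.72  2.22  2.75  0.19 -0.61] err mm [-0.  0.  0.] 0.0
[ 0.5835 -0.1952  0.092 ] 38 [ 0.84  0.78 -0.66  2.15  2.74  0.29 -0.59] err mm [-0. -0.  0.] 0.0
side tip px [263 216]
240 240
```

View pics/r2_side.png

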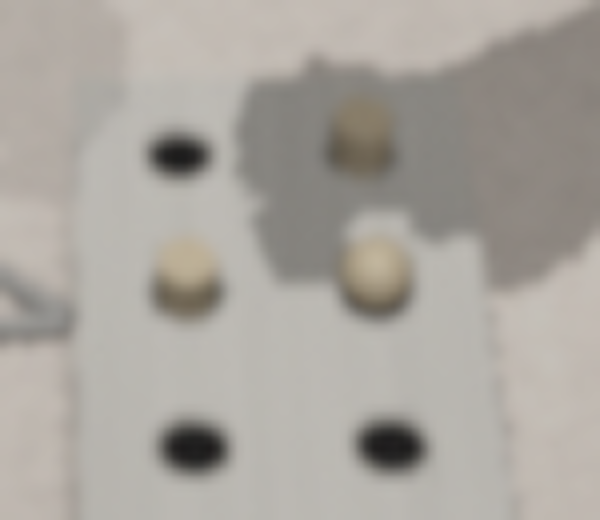

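Ball 1's cup at (178,155) is empty. The cylinders at (187,278) and (361,137) are untouched. Carry and lean.

```bash
python3 -m pendant '[-0.03,0,0,-6,0,0, -0.03,0,0,-6,0,0, -0.025,0,0,-6,0,0, -0.025,0,0,-6,0,0, -0.02,0,0,-4,0,0, -0.02,0,0,-4,0,0, -0.015,0,0,-4,0,0, 0,0,0,0,0,0]'; python3 d.py .515 .04 .2 38
```

```text
time_s: 22.28
position: [0.5134, 0.0538, 0.1808]
orientation: [0.656, 0.713, 0.173, 0.174]
wrist_force: [0.1, -0.4, 0.1]
width: 0.0203
t 22.275 pos [0.5134 0.0538 0.1808] w 0.0203 F [ 0.1 -0.4  0.1] j [ 0.02  0.41 -0.28  2.27  1.68  0.19 -0.19]
shift mm [-14.2   9.5 -16.3] turn deg [-9.6  1.2  0.4]
```

```bash
python3 -m pendant '[-0.01,0.005,-0.006,-5,0.6,0.4, -0.015,0.004,-0.006,-5,0.6,0, -0.03,0,-0.003,0,0,0, -0.035,0,0,0,0,0, -0.04,0,0,0,0,0, -0.04,0,0,0,0,0, -0.04,0,0,0,0,0, -0.03,0,0,0,0,0, 0,0,0,0,0,0]'; python3 d.py .5345 -.199 .155 38
```

```text
time_s: 23.4
position: [0.5301, -0.1864, 0.1909]
orientation: [0.645, 0.703, 0.218, 0.205]
wrist_force: [0.1, 0.8, 0.4]
width: 0.0204
t 23.4 pos [ 0.5301 -0.1864  0.1909] w 0.0204 F [0.1 0.8 0.4] j [ 0.87  0.51 -0.61  2.18  2.62  0.03 -0.55]
shift mm [-12.7 -17.8  31.5] turn deg [-3.2  0.3  0.2]
```

```bash
python3 -m pendant '[-0.006,-0.009,0.012,-1.6,0,0, -0.006,-0.009,0.012,-1.6,0,0, 0,0,0.006,0,0,0, 0,0,0,0,0,0]'; python3 d.py .5835 -.1952 .092 38
```

```text
time_s: 23.9
position: [0.5344, -0.1926, 0.1548]
orientation: [0.638, 0.699, 0.239, 0.22]
wrist_force: [0.3, -0.9, 0.2]
width: 0.0208
t 23.9 pos [ 0.5344 -0.1926  0.1548] w 0.0208 F [ 0.3 -0.9  0.2] j [ 0.98  0.65 -0.75  2.22  2.68  0.2  -0.53]
shift mm [-6.9 -0.1 79.5] turn deg [-0.1 -0.2  0.4]
```

```bash
python3 -m pendant '[-0.006,0,0.02,0,0,0.4, 0,0,0.02,0,0,0, 0,0,0.016,0,0,0, 0,0,0,0,0,0, 0,0,0,0,0,0]'; python3 d.py .5835 -.1952 .092 38
```

```text
time_s: 24.52
position: [0.5725, -0.1915, 0.113]
orientation: [0.637, 0.699, 0.239, 0.22]
wrist_force: [-0.3, -0.4, -0.5]
width: 0.0201
t 24.525 pos [ 0.5725 -0.1915  0.113 ] w 0.0201 F [-0.3 -0.4 -0.5] j [ 0.89  0.76 -0.7   2.16  2.68  0.27 -0.51]
shift mm [-4.6 -4.5 23.1] turn deg [-0.1 -0.2  0.5]
```

```bash
python3 -m pendant '[-0.0045,-0.004,0.009,0,0,0.5, 0,0,0.005,0,0,0, 0,0,0,0,0,0]'; python3 d.py .5835 -.1952 .092 38; python3 v.py r3 top 315 160;  python3 v.py r3 side 225 115
```

```text
time_s: 24.9
position: [0.5783, -0.1965, 0.0994]
orientation: [0.64, 0.696, 0.24, 0.219]
wrist_force: [0.6, -0.6, -0.8]
width: 0.02
t 24.9 pos [ 0.5783 -0.1965  0.0994] w 0.02 F [ 0.6 -0.6 -0.8] j [ 0.89  0.8  -0.7   2.15  2.69  0.29 -0.51]
shift mm [ 0.9 -0.4  9.1] turn deg [-0.  -0.2 -0. ]
top tip px [346 190]
315 160
side tip px [260 155]
225 115
```

View pics/r3_top.png

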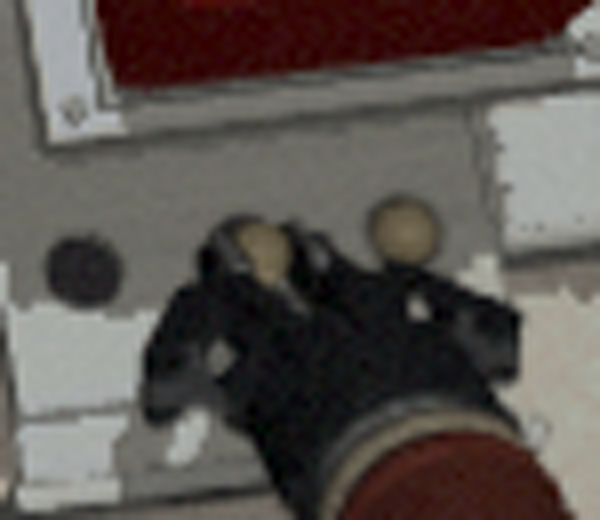

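View pics/r3_side.png

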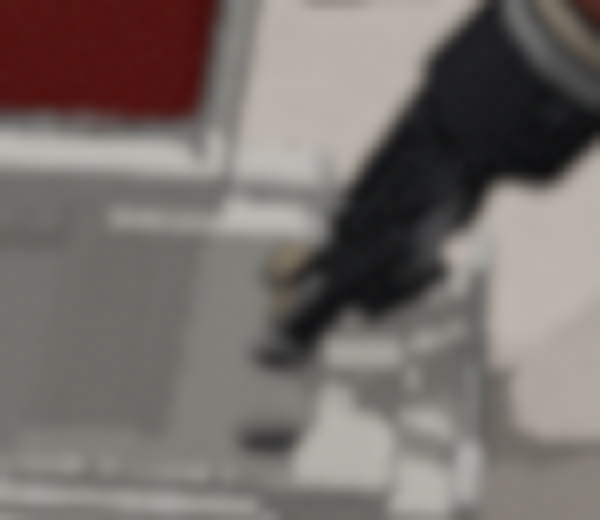

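Ball 1 at top crop (265,247) lines up with well 1 as ball 3 did at this stage. Lower to the proven pose.

```bash
python3 -m pendant '[0.001,0,0.005,0,0,0, 0,0,0.003,0,0,0, 0,0,0,0,0,0]'; python3 d.py .5835 -.1952 .092 38; python3 v.py r4 top 315 160
```

```text
time_s: 25.38
position: [0.5833, -0.195, 0.0931]
orientation: [0.64, 0.696, 0.24, 0.22]
wrist_force: [-0.1, 0.1, -0.0]
width: 0.0205
t 25.375 pos [ 0.5833 -0.195   0.0931] w 0.0205 F [-0.1  0.1 -0. ] j [ 0.88  0.81 -0.69  2.14  2.69  0.31 -0.51]
shift mm [-0.2 -0.5  0.9] turn deg [-0.  -0.1  0. ]
top tip px [345 189]
315 160
```

View pics/r4_top.png

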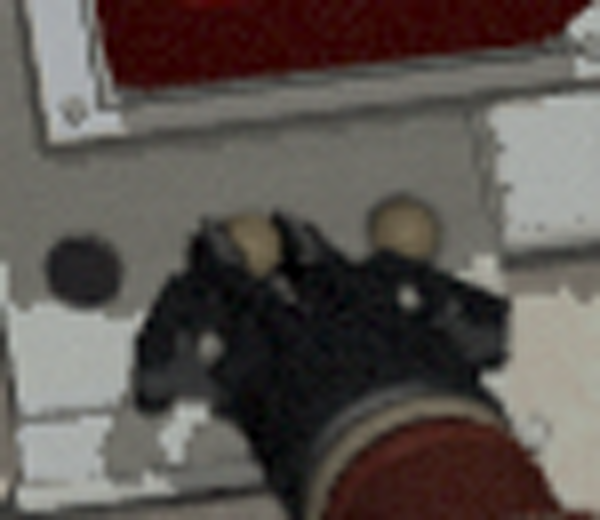

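```bash
python3 -m pendant '[0,-0.0015,0.0005,0,0,0, 0,0,0,0,0,0]'; python3 d.py .5835 -.1952 .092 38; python3 -m pendant '[0,0,0,0,0,0, 0,0,0,0,0,0, 0,0,0,0,0,0]' 0.034;  python3 v.py r5 top 315 160
```

```text
time_s: 25.68
position: [0.5823, -0.1951, 0.0918]
orientation: [0.64, 0.696, 0.24, 0.22]
wrist_force: [0.0, 0.3, -0.2]
width: 0.0204
t 25.675 pos [ 0.5823 -0.1951  0.0918] w 0.0204 F [ 0.   0.3 -0.2] j [ 0.88  0.81 -0.7   2.14  2.69  0.31 -0.51]
shift mm [-0.2  1.   0.6] turn deg [-0.  -0.1  0. ]
time_s: 26.05
position: [0.5824, -0.1951, 0.092]
orientation: [0.64, 0.696, 0.24, 0.22]
wrist_force: [-1.1, 0.2, 0.4]
width: 0.0342
top tip px [345 189]
315 160
```

View pics/r5_top.png

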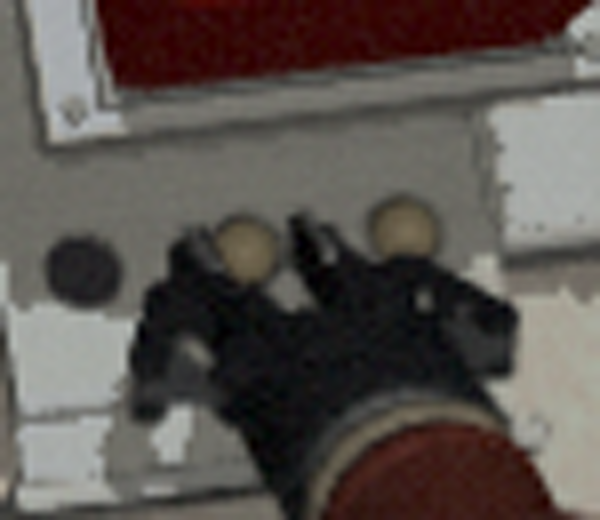

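Ball 1 sits at (247,249), on the line between ball 3 (405,230) and the third well (84,271), so it's in. Retreat for the last ball, at (0.446,0.2575).

```bash
python3 -m pendant '[0,0,-0.015,0,0,0, 0,0,-0.025,0,0,0, 0,0,-0.03,0,0,0, 0.01,0,-0.03,0,0,0, 0.035,0,-0.01,0,0,0, 0.04,0.005,-0.005,0,0,0, 0.04,0.005,0,0,0,0, 0.04,0.005,0,0,0,0, 0.04,0.005,0,0,0,0, 0,0,0,0,0,0]' 0.034; python3 d.py .52 .10 .2 0
```

```text
time_s: 27.35
position: [0.5042, 0.009, 0.204]
orientation: [0.639, 0.695, 0.24, 0.224]
wrist_force: [0.1, -0.7, 0.4]
width: 0.0342
t 27.35 pos [0.5042 0.009  0.204 ] w 0.0342 F [ 0.1 -0.7  0.4] j [ 0.49  0.43 -0.74  2.39  2.3   0.41 -0.68]
shift mm [89.4 15.9 17.2] turn deg [38.3  0.3  0.1]
```

```bash
python3 -m pendant '[0.015,0.01,0,4,0,0, 0.02,0.01,0,5,0,0, 0.02,0.005,0.005,6,0,0, 0.02,0,0.005,6,0,0, 0.02,0,0,6,0,0, 0.025,0,0,7,0,0, 0.025,0,0,7,0,0, 0,0,0,0,0,0]' 0.04; python3 d.py .446 .2575 .12 0
```

```text
time_s: 28.35
position: [0.5139, 0.0925, 0.2051]
orientation: [0.689, 0.721, 0.033, 0.068]
wrist_force: [-0.4, -0.5, -0.8]
width: 0.0403
t 28.35 pos [0.5139 0.0925 0.2051] w 0.0403 F [-0.4 -0.5 -0.8] j [ 0.23  0.52 -0.72  1.94  0.63  0.78  0.75]
shift mm [171.8 -71.3  66.8] turn deg [ 8.1  3.2 -2.2]
```

```bash
python3 -m pendant '[0.05,-0.02,0.01,4,1.6,-1.1, 0.05,-0.02,0.02,4,1.6,-1.1, 0.05,-0.02,0.02,0,0,0, 0.015,-0.008,0.01,0,0,0, 0,0,0,0,0,0]'; python3 d.py .446 .2575 .08 0
```

```text
time_s: 28.98
position: [0.4386, 0.242, 0.1337]
orientation: [0.683, 0.731, -0.002, 0.005]
wrist_force: [0.5, 0.3, -0.5]
width: 0.04
t 28.975 pos [0.4386 0.242  0.1337] w 0.04 F [ 0.5  0.3 -0.5] j [-0.1   0.65 -0.7   1.97  0.62  0.75  0.47]
shift mm [15.5  8.3 53.6] turn deg [ 0.2  0.6 -0.8]
```

```bash
python3 -m pendant '[0.015,0.008,0.025,0,0.6,-0.8, 0,0,0.024,0,0,0, 0,0,0,0,0,0]'; python3 d.py .446 .2575 .053 0;  python3 v.py s1 side
```

```text
time_s: 29.35
position: [0.4495, 0.25, 0.0851]
orientation: [0.681, 0.733, 0.002, 0.005]
wrist_force: [-0.1, -0.9, 0.1]
width: 0.0403
t 29.35 pos [0.4495 0.25   0.0851] w 0.0403 F [-0.1 -0.9  0.1] j [-0.15  0.73 -0.62  1.98  0.7   0.66  0.41]
shift mm [ 7.9 -3.2 32.1] turn deg [ 0.5  0.3 -0.5]
side tip px [286 264]
251 234
```

View pics/s1_side.png

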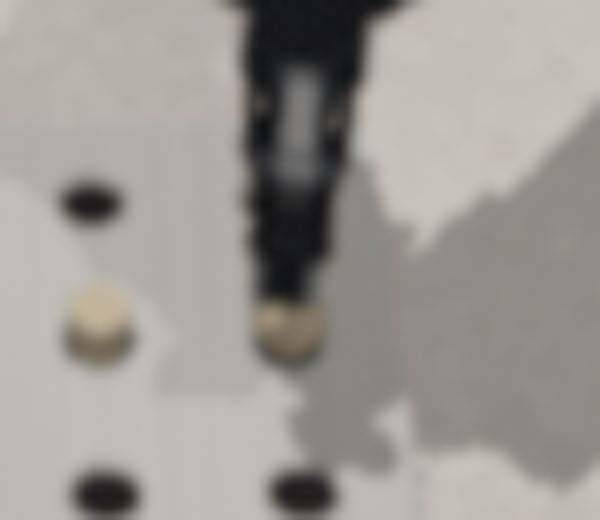

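The finger tip at (283,292) is above ball 2 at (289,328). Correct by the readout and descend.

```bash
python3 -m pendant '[0.006,-0.003,0,0.5,0.3,-0.5, 0,0,0.01,0,0,0, 0,0,0,0,0,0, 0,0,0,0,0,0]'; python3 d.py .446 .2575 .053 0
```

```text
time_s: 29.9
position: [0.4484, 0.256, 0.0782]
orientation: [0.678, 0.735, 0.004, 0.001]
wrist_force: [0.9, -0.4, 0.4]
width: 0.0403
t 29.9 pos [0.4484 0.256  0.0782] w 0.0403 F [ 0.9 -0.4  0.4] j [-0.16  0.74 -0.62  1.98  0.71  0.65  0.4 ]
shift mm [ 1.6 -2.5 25.2] turn deg [ 0.4 -0.2 -0.1]
```

```bash
python3 -m pendant '[0.0015,-0.0025,0.012,0.4,0,0, 0,0,0.011,0,0,0, 0,0,0,0,0,0]'; python3 d.py .446 .2575 .053 0
```

```text
time_s: 30.28
position: [0.4455, 0.2574, 0.0533]
orientation: [0.678, 0.735, 0.001, -0.002]
wrist_force: [0.1, -0.4, 0.5]
width: 0.04
t 30.275 pos [0.4455 0.2574 0.0533] w 0.04 F [ 0.1 -0.4  0.5] j [-0.19  0.78 -0.58  1.99  0.75  0.6   0.37]
shift mm [0.  0.5 0.3] turn deg [-0.1 -0.2 -0.1]
```

```bash
python3 -m pendant '[0,0,0,0,0,0, 0,0,0,0,0,0, 0,0,0,0,0,0, 0,0,-0.01,0,0,0, 0,0,-0.03,0,0,0, 0,0,-0.05,0,0,0, -0.02,0.02,-0.05,0,0,0, -0.025,0.025,0,0,0,0, -0.01,0.018,0,0,0,0, 0,0,0,0,0,0]' 0.015; python3 d.py .517 .211 .2 0; python3 v.py s2 side 240 240
```

```text
time_s: 31.52
position: [0.5146, 0.207, 0.2026]
orientation: [0.677, 0.736, 0.003, -0.001]
wrist_force: [-0.4, 0.0, 0.5]
width: 0.0204
t 31.525 pos [0.5146 0.207  0.2026] w 0.0204 F [-0.4  0.   0.5] j [ 0.07  0.63 -0.78  1.76  0.53  0.97  0.73]
shift mm [3.7 2.7 2.6] turn deg [ 0.2 -0.3  0. ]
side tip px [264 214]
240 240
```

View pics/s2_side.png

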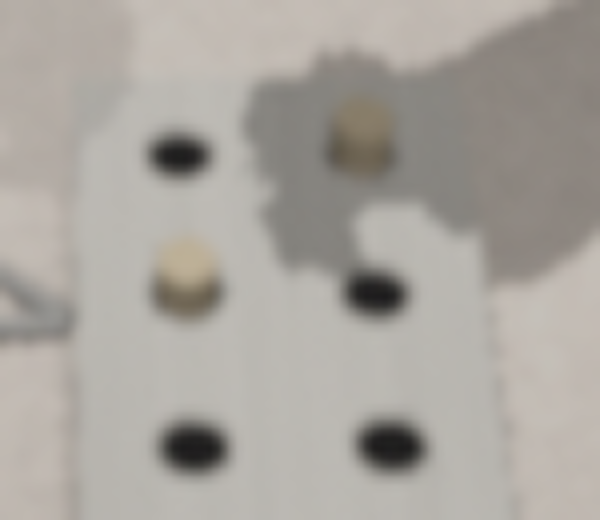

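Only the two cylinders remain, at (186,278) and (361,137). Repeat the carry to well 2.

```bash
python3 -m pendant '[-0.03,0,0,-6,0,0, -0.03,0,0,-6,0,0, -0.025,0,0,-6,0,0, -0.025,0,0,-6,0,0, -0.02,0,0,-4,0,0, -0.02,0,0,-4,0,0, -0.015,0,0,-4,0,0, 0,0,0,0,0,0]'; python3 d.py .515 .04 .2 38
```

```text
time_s: 32.58
position: [0.5154, 0.0623, 0.1985]
orientation: [0.647, 0.712, 0.199, 0.185]
wrist_force: [-0.7, 0.8, -0.2]
width: 0.0207
t 32.575 pos [0.5154 0.0623 0.1985] w 0.0207 F [-0.7  0.8 -0.2] j [ 0.1   0.39 -0.39  2.28  1.82  0.22 -0.32]
shift mm [-22.2  -1.4  -2.4] turn deg [-6.5 -0.1  0.7]
```

```bash
python3 -m pendant '[-0.02,0,0,-3.3,0,0.4, -0.03,0,0,-3.3,0,0.3, -0.035,0,0,0,0,0, -0.04,0,0.005,0,0,0, -0.04,0,0.01,0,0,0, -0.025,0,0.01,0,0,0, 0,0,0,0,0,0]'; python3 d.py .5283 -.1394 .155 38
```

```text
time_s: 33.45
position: [0.5481, -0.1185, 0.1793]
orientation: [0.637, 0.7, 0.24, 0.215]
wrist_force: [-0.1, 1.0, 0.7]
width: 0.0205
t 33.45 pos [ 0.5481 -0.1185  0.1793] w 0.0205 F [-0.1  1.   0.7] j [ 0.77  0.55 -0.68  2.24  2.59  0.22 -0.63]
shift mm [-19. -32.   6.] turn deg [-0.4 -0.7  0.5]
```

```bash
python3 -m pendant '[-0.009,-0.015,0.003,-0.4,-0.7,0.5, -0.009,-0.015,0.003,0,0,0, 0,0,0.0,0,0,0, 0,0,0,0,0,0]'; python3 d.py .5774 -.1353 .092 38
```

```text
time_s: 33.95
position: [0.5299, -0.13, 0.158]
orientation: [0.637, 0.699, 0.242, 0.219]
wrist_force: [-0.8, 0.3, -0.7]
width: 0.0203
t 33.95 pos [ 0.5299 -0.13    0.158 ] w 0.0203 F [-0.8  0.3 -0.7] j [ 0.85  0.61 -0.74  2.3   2.66  0.31 -0.63]
shift mm [-9.9 -3.8 80.9] turn deg [ 0.  -0.5  0.4]
```

```bash
python3 -m pendant '[-0.01,-0.004,0.02,0,-0.4,0.4, 0,0,0.02,0,0,0, 0,0,0.018,0,0,0, 0,0,0,0,0,0, 0,0,0,0,0,0]'; python3 d.py .5774 -.1353 .092 38
```

```text
time_s: 34.58
position: [0.5675, -0.1315, 0.1138]
orientation: [0.636, 0.698, 0.242, 0.223]
wrist_force: [-0.4, -0.2, 1.0]
width: 0.0203
t 34.575 pos [ 0.5675 -0.1315  0.1138] w 0.0203 F [-0.4 -0.2  1. ] j [ 0.78  0.74 -0.7   2.24  2.67  0.4  -0.61]
shift mm [-4.6 -6.1 23. ] turn deg [ 0.4 -0.2  0.5]
```

```bash
python3 -m pendant '[-0.0045,-0.0055,0.009,0.3,0,0.5, 0,0,0.005,0,0,0, 0,0,0,0,0,0]'; python3 d.py .5774 -.1353 .092 38; python3 v.py s3 top 300 160
```

```text
time_s: 34.95
position: [0.5724, -0.1362, 0.0998]
orientation: [0.64, 0.696, 0.241, 0.221]
wrist_force: [-0.9, -0.7, 0.6]
width: 0.0204
t 34.95 pos [ 0.5724 -0.1362  0.0998] w 0.0204 F [-0.9 -0.7  0.6] j [ 0.77  0.78 -0.7   2.23  2.68  0.41 -0.61]
shift mm [ 0.5 -0.8  9.3] turn deg [ 0.1 -0.1  0. ]
top tip px [325 193]
300 160
```

View pics/s3_top.png

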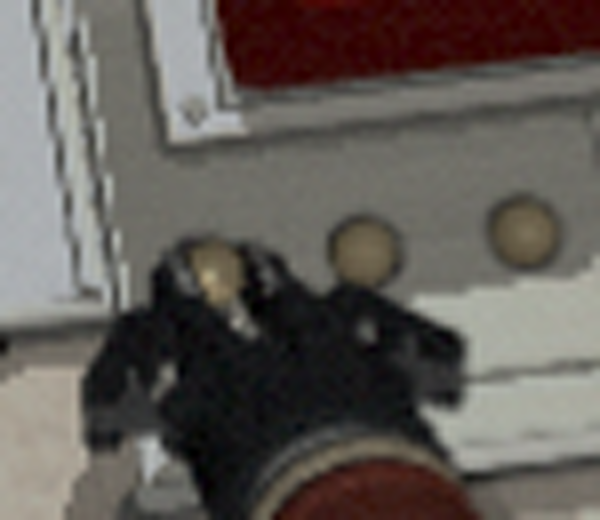

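Balls 3 and 1 sit in wells 0 and 1 at (525,231) and (365,250). Ball 2 at (217,267) is lined up with well 2. Lower it.

```bash
python3 -m pendant '[0.0005,0,0.005,0,0,0, 0,0,0.003,0,0,0, 0,0,0,0,0,0]'; python3 d.py .5774 -.1353 .092 38; python3 -m pendant '[0,-0.001,0.0005,0,0,0, 0,0,0,0,0,0]'; python3 v.py s4 top 300 160
```

```text
time_s: 35.38
position: [0.5774, -0.1354, 0.0932]
orientation: [0.64, 0.696, 0.241, 0.221]
wrist_force: [-0.0, 0.8, -0.1]
width: 0.0205
t 35.375 pos [ 0.5774 -0.1354  0.0932] w 0.0205 F [-0.   0.8 -0.1] j [ 0.76  0.79 -0.69  2.22  2.68  0.42 -0.61]
shift mm [ 0.1 -0.8  1. ] turn deg [ 0.1 -0.1  0. ]
time_s: 35.62
position: [0.5769, -0.1353, 0.0922]
orientation: [0.64, 0.696, 0.241, 0.221]
wrist_force: [-0.8, 0.3, -0.1]
width: 0.0204
top tip px [324 192]
300 160
```

View pics/s4_top.png

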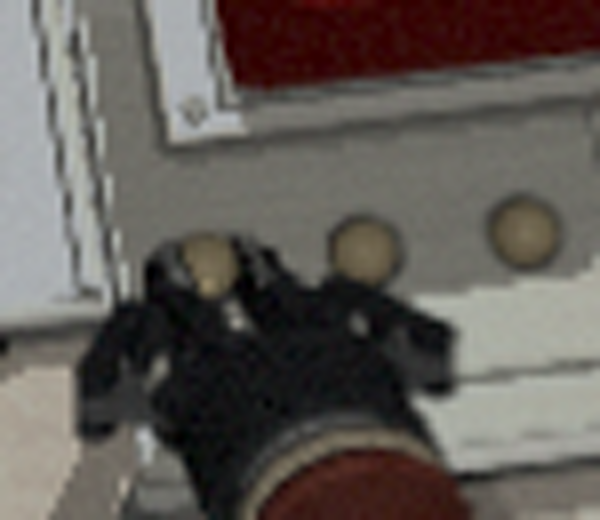

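Ball 2 at (210,265) is over well 2 (expected about (205,270)). Release.

```bash
python3 -m pendant '[0,0,0,0,0,0, 0,0,0,0,0,0, 0,0,0,0,0,0, 0,0,-0.015,0,0,0, 0,0,-0.025,0,0,0, 0,0,-0.03,0,0,0, 0,0,-0.03,0,0,0, 0,0,0,0,0,0]' 0.034; python3 d.py .4883 -.2041 .15 38; python3 v.py s5 top 310 160; python3 v.py s5 side 225 130
```

```text
time_s: 36.67
position: [0.5113, -0.1403, 0.175]
orientation: [0.639, 0.696, 0.24, 0.221]
wrist_force: [1.3, -0.9, 0.5]
width: 0.034
t 36.675 pos [ 0.5113 -0.1403  0.175 ] w 0.034 F [ 1.3 -0.9  0.5] j [ 0.91  0.56 -0.77  2.32  2.67  0.27 -0.64]
shift mm [-61.6 -37.8   2.2] turn deg [ 0.1 -0.1  0.2]
top tip px [334 209]
310 160
side tip px [279 147]
225 130
```

View pics/s5_top.png

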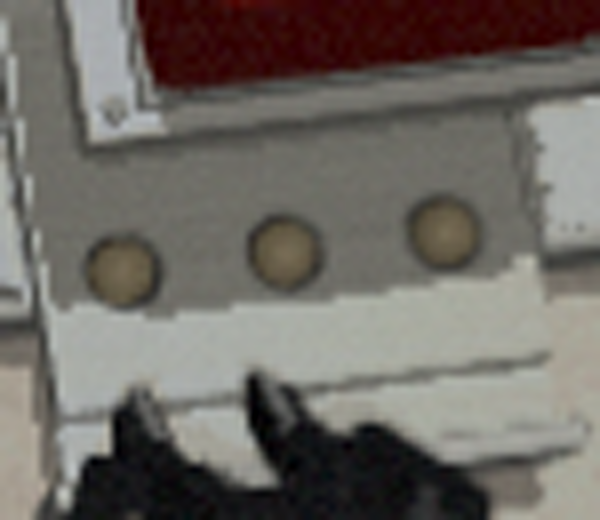

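View pics/s5_side.png

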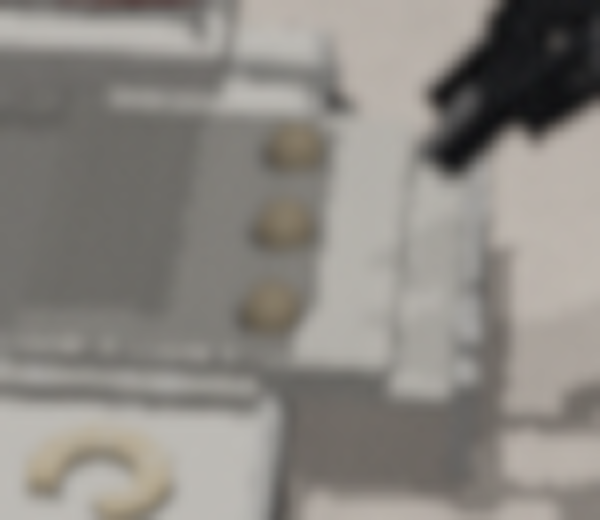

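All three balls sit in their wells: top crop (123,270), (285,252), (445,232), and the side view agrees. Now plan the push.

```bash
python3 - <<'E'
from sim import *
from bench import manip
q0=np.array(manip.state()["joints"])
for lean in (25,32,38):
    q=run(q0,[((.48,-.17,.16),lean,8),((.465,-.206,.12),lean,8),((.465,-.206,.06),lean,8),((.552,-.199,.06),lean,8)]); print()
E
```

```text
[ 0.48 -0.17  0.16] 25 [ 0.67  0.48 -0.38  2.26  4.21  0.01 -2.19] err mm [-1.  1. -3.] 2.1
[ 0.465 -0.206  0.12 ] 25 [ 0.73  0.56 -0.34  2.26  4.26  0.05 -2.14] err mm [-0.  0. -0.] 0.0
[ 0.465 -0.206  0.06 ] 25 [ 0.46  0.67  0.03  2.3   4.02  0.33 -1.9 ] err mm [ 0. -0.  0.] 0.0
[ 0.552 -0.199  0.06 ] 25 [ 0.51  0.71 -0.17  2.11  4.08  0.11 -2.04] err mm [-0.  0. -0.] 0.0

[ 0.48 -0.17  0.16] 32 [ 0.87  0.52 -0.63  2.3   2.65  0.12 -0.6 ] err mm [-0.  0. -0.] 0.0
[ 0.465 -0.206  0.12 ] 32 [ 0.99  0.63 -0.68  2.32  2.74  0.2  -0.56] err mm [0. 0. 0.] 0.0
[ 0.465 -0.206  0.06 ] 32 [ 0.97  0.78 -0.68  2.36  2.78  0.38 -0.55] err mm [ 0. -0.  0.] 0.0
[ 0.552 -0.199  0.06 ] 32 [ 0.79  0.79 -0.57  2.17  2.68  0.25 -0.54] err mm [-0.  0. -0.] 0.0

[ 0.48 -0.17  0.16] 38 [ 1.02  0.59 -0.82  2.36  2.74  0.29 -0.63] err mm [0. 0. 0.] 0.0
[ 0.465 -0.206  0.12 ] 38 [ 1.11  0.7  -0.81  2.38  2.83  0.35 -0.59] err mm [0. 0. 0.] 0.0
[ 0.465 -0.206  0.06 ] 38 [ 1.06  0.86 -0.78  2.41  2.87  0.52 -0.56] err mm [ 0. -0.  0.] 0.0
[ 0.552 -0.199  0.06 ] 38 [ 0.91  0.85 -0.71  2.23  2.77  0.41 -0.55] err mm [-0.  0. -0.] 0.0
```

```bash
python3 -m pendant '[-0.0155,-0.02,0.0,1,0,0, -0.0155,-0.02,0.0,1,0,0, -0.0155,-0.018,0.004,1,0,0, -0.0155,-0.016,0.004,1,0,0, 0,0,0,0,0,0, 0,0,0,0,0,0]' 0; python3 d.py .465 -.206 .058 34
```

```text
time_s: 37.52
position: [0.4646, -0.2081, 0.119]
orientation: [0.646, 0.705, 0.217, 0.196]
wrist_force: [-0.3, 0.1, 0.2]
width: -0.0
t 37.525 pos [ 0.4646 -0.2081  0.119 ] w -0.0 F [-0.3  0.1  0.2] j [ 1.07  0.68 -0.73  2.34  2.79  0.25 -0.56]
shift mm [  1.8 -33.7  50.9] turn deg [ 0.  -0.4  0.1]
```

```bash
python3 -m pendant '[0.0005,-0.011,0.017,0,0,0, 0.0005,-0.011,0.017,0,0,0, 0.0005,-0.01,0.015,0,0,0, 0,0,0,0,0,0, 0,0,0,0,0,0]'; python3 d.py .465 -.206 .058 34; python3 v.py u1 side; python3 v.py u1 top
```

```text
time_s: 38.15
position: [0.4695, -0.2037, 0.0628]
orientation: [0.643, 0.706, 0.219, 0.199]
wrist_force: [0.1, -0.2, -0.4]
width: 0.0001
t 38.15 pos [ 0.4695 -0.2037  0.0628] w 0.0001 F [ 0.1 -0.2 -0.4] j [ 1.03  0.83 -0.72  2.36  2.84  0.43 -0.54]
shift mm [-1.8 -6.6  1.3] turn deg [ 0.4 -0.4  0.5]
side tip px [293 166]
258 136
top tip px [349 229]
314 199
```

View pics/u1_side.png

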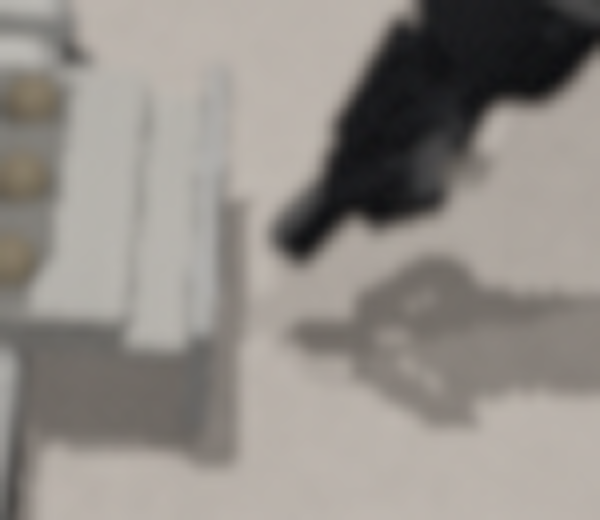

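View pics/u1_top.png

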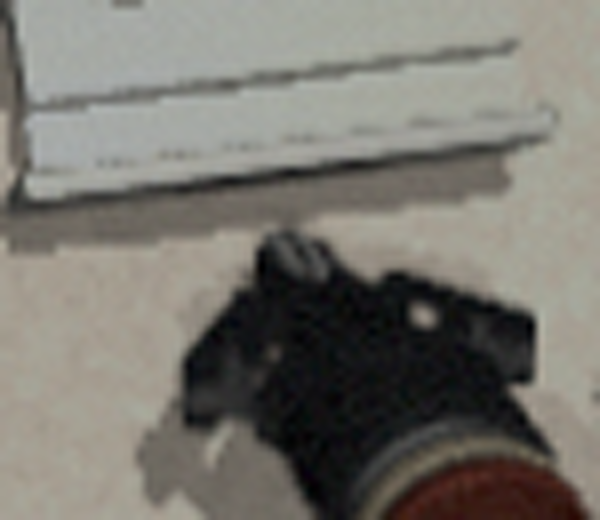

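The closed tips at top crop (300,255) face the middle of the front plate, about 15 mm away. Lower slightly, then push slowly along +x.

```bash
python3 -m pendant '[-0.0015,-0.003,0.004,0.3,-0.4,0.4, 0,0,0,0,0,0, 0,0.005,0.0034,0,0,0, 0,0.005,0.0034,0,0,0, 0,0.005,0.0034,0,0,0, 0,0.005,0.0034,0,0,0, 0,0.005,0.0034,0,0,0, 0,0.005,0.0034,0,0,0]'; python3 d.py .5515 -.1988 .058 34
```

```text
time_s: 39.25
position: [0.5069, -0.203, 0.0586]
orientation: [0.647, 0.704, 0.214, 0.2]
wrist_force: [-2.2, -1.2, 3.0]
width: 0.0001
t 39.25 pos [ 0.5069 -0.203   0.0586] w 0.0001 F [-2.2 -1.2  3. ] j [ 0.95  0.84 -0.68  2.29  2.78  0.39 -0.54]
shift mm [ 0.5 36.8 25.6] turn deg [0.1 0.2 0.1]
```

```bash
python3 -m pendant '[0,0.005,0.0034,0,0,0, 0,0.005,0.0034,0,0,0, 0,0.005,0.0034,0,0,0, 0,0.005,0.0034,0,0,0]'; python3 d.py .5515 -.1988 .058 34; python3 v.py u2 side 225 125; python3 v.py u2 top 310 150
```

```text
time_s: 39.75
position: [0.5324, -0.2008, 0.0585]
orientation: [0.647, 0.704, 0.214, 0.2]
wrist_force: [-2.6, -1.4, 2.7]
width: -0.0002
t 39.75 pos [ 0.5324 -0.2008  0.0585] w -0.0002 F [-2.6 -1.4  2.7] j [ 0.9   0.84 -0.65  2.23  2.75  0.35 -0.54]
shift mm [ 0.4 15.6 11.2] turn deg [0.1 0.2 0.1]
side tip px [274 166]
225 125
top tip px [345 208]
310 150
```

View pics/u2_side.png

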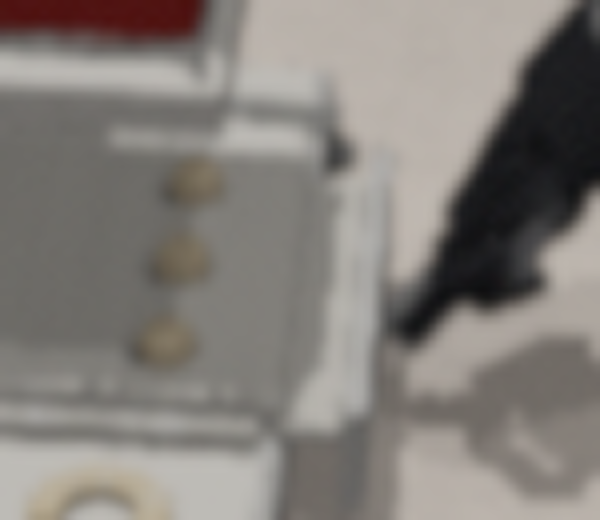

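View pics/u2_top.png

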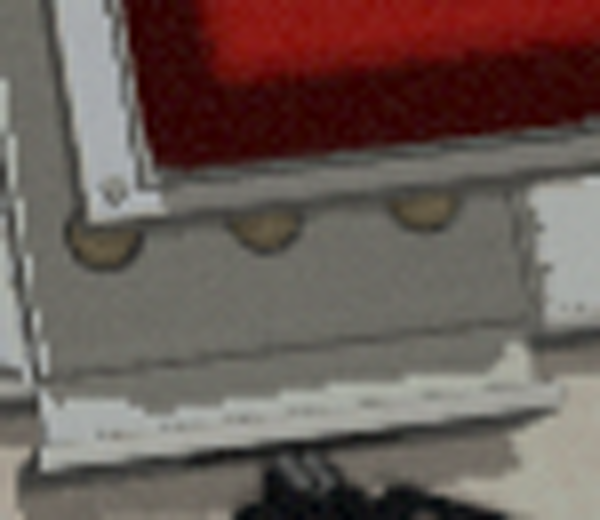

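Pushing cleanly; the balls move with the tray. The plate still stands a little off the plinth.

```bash
python3 -m pendant '[0,0.004,0.0028,0,0,0, 0,0.004,0.0028,0,0,0, 0,0.003,0.002,0,0,0]'; python3 -m pendant '[0,0.0025,0.0017,0,0,0]';python3 -m pendant '[0,0.0025,0.0017,0,0,0]'
```

```text
time_s: 40.22
position: [0.5465, -0.1995, 0.0582]
orientation: [0.647, 0.704, 0.214, 0.2]
wrist_force: [-2.2, -1.0, 2.5]
width: 0.0003
time_s: 40.35
position: [0.5497, -0.1992, 0.0582]
orientation: [0.647, 0.704, 0.214, 0.2]
wrist_force: [-2.5, -0.8, 2.9]
width: 0.0001
time_s: 40.48
position: [0.5529, -0.1989, 0.0582]
orientation: [0.647, 0.704, 0.214, 0.2]
wrist_force: [-2.5, -0.9, 1.2]
width: 0.0
```

```bash
python3 -m pendant '[0,0.0025,0.0017,0,0,0]';python3 -m pendant '[0,0.0025,0.0017,0,0,0]';python3 -m pendant '[0,0.002,0.0014,0,0,0]'; python3 v.py u3 side 225 125; python3 v.py u3 top 310 150
```

```text
time_s: 40.6
position: [0.5547, -0.1987, 0.0578]
orientation: [0.648, 0.704, 0.214, 0.199]
wrist_force: [-12.4, -2.3, 10.4]
width: -0.0002
time_s: 40.72
position: [0.5548, -0.1985, 0.0568]
orientation: [0.649, 0.704, 0.212, 0.197]
wrist_force: [-14.3, -2.2, 10.1]
width: 0.0
time_s: 40.85
position: [0.5547, -0.1984, 0.0561]
orientation: [0.649, 0.704, 0.211, 0.195]
wrist_force: [-10.2, -1.8, 6.5]
width: -0.0
side tip px [268 166]
225 125
top tip px [344 201]
310 150
```

View pics/u3_side.png

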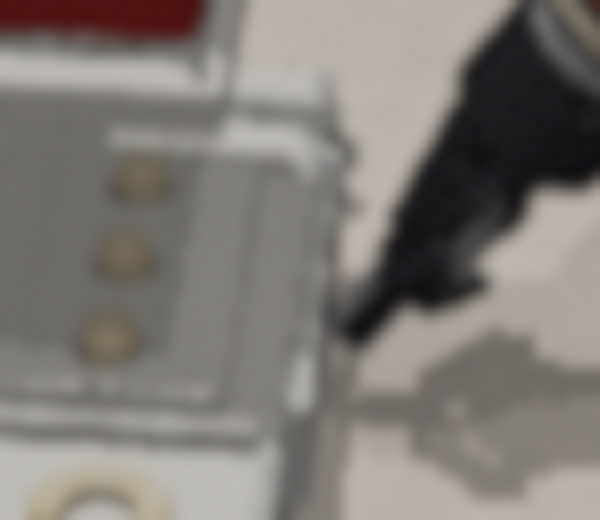

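View pics/u3_top.png

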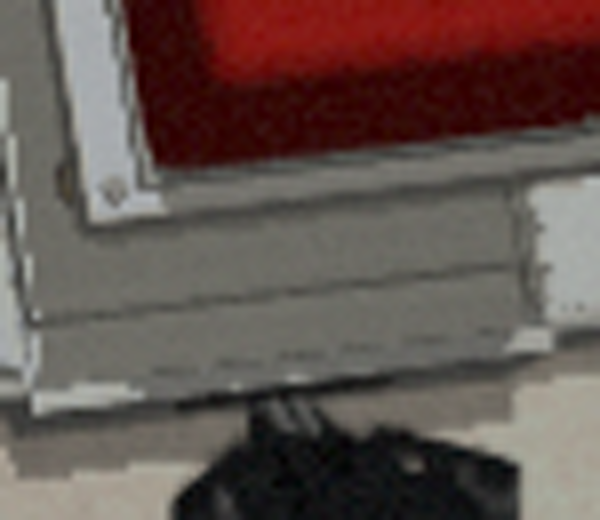

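At the stop: the force jumped from 2.5 to 14 N and motion halted after about 70 mm of travel. All three balls are still in line. Back off.

```bash
python3 -m pendant '[0,-0.012,-0.008,0,0,0, 0,-0.02,-0.0135,0,0,0, 0,-0.025,-0.017,0,0,0, 0,0,-0.03,0,0,0, 0,0,0,0,0,0, 0,0,0,0,0,0]'; python3 v.py u4 side 225 125; python3 v.py u4 top 310 150; python3 - <<'E'
from h import *
for n in("side","top"): cv2.imwrite(f"pics/end_{n}.png",manip.snapshot(n)["img"][:,:,::-1])
E
```

```text
time_s: 41.7
position: [0.4693, -0.2059, 0.0827]
orientation: [0.649, 0.704, 0.213, 0.197]
wrist_force: [0.1, -0.6, -0.7]
width: 0.0001
side tip px [294 161]
225 125
top tip px [351 228]
310 150
```

View pics/u4_side.png

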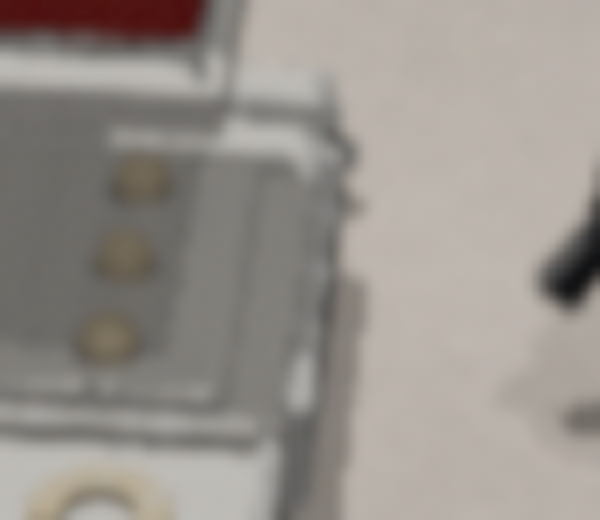

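View pics/end_top.png

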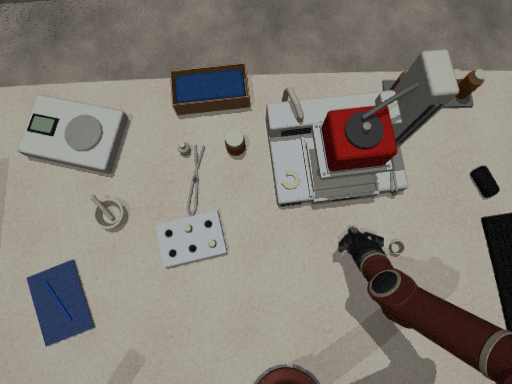

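View pics/end_side.png

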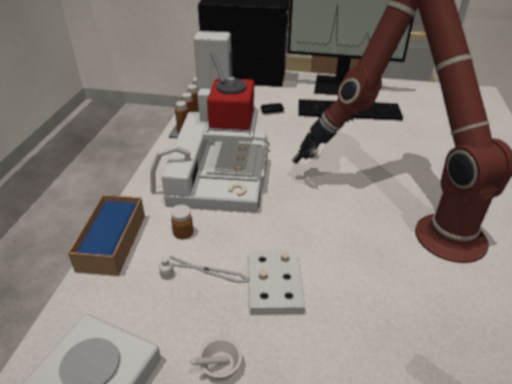

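The tray is flush with the plinth and the balls are under the head in line. The cylinders and bystanders are in place, and the arm is clear. Hand in.

```bash
python3 -c "
from bench import manip
print(manip.state()['wrist_force'],manip.state()['time_s'])
print(manip.sign_off())"
```

```text
[ 0.17542168 -0.4299613   0.45650388] 41.9
the job is handed in; nothing more can be done
None
```

I put the three balls in the three wells and pushed the tray home against its stop. I handed the job in at 41.9 s of the 72 s allowed; no verdict came back.

**Placing:** I lowered each ball with the tool leaned 38° and let go of it about 10 mm above its resting place. I felt no contact with the furnace head; the wrist force stayed around 1 N. The top view before the push showed all three balls centred in their wells.

**Pushing the tray:** It slid at about 2.5 N for roughly 70 mm. The force then rose to 14 N and it stopped moving, which I took as the stop.

**Last pictures:** The tray front is flush with the plinth and all three balls are in line under the head. The two cylinders and the bystanders in view look unmoved, judged by eye rather than re-measured. The arm stands clear.

**What went wrong or disagreed:**
- **First lean:** I leaned the wrist the wrong way and joint 7 reached its 2.84 rad limit (j6 was at 0.02). I backed out and leaned on the block's side of the table instead, which cost about 5 s.
- **Gripper opening:** It read about 20.5 mm on the 24 mm balls. I did not find out why, but the grip held every time.
- **Positions:** The two cameras and the arm's own readout disagreed by 2–5 mm. I aimed in between, and all three balls dropped into their wells.

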